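Pack the paint jars into the carrying case and fasten it

ROBOT

A 6-joint arm with a two-finger parallel gripper is mounted at the origin on a cart in front of the work surface, level with it; the furniture and walls round the work are solid. World frame = base frame: x ahead of the robot, y to its left, z up, the work surface at z = 0. Lengths are in m, angles in degrees, forces in N, time in s.
With the tool pointing down it reaches from about 0.25 to 0.725 m from the base axis. Payload 9.7 kg.
Tool frame: the origin (TCP) lies between the finger pads; the fingertips stand 11 mm ahead of it and the grasp point (between the pads) lies 8 mm behind it; y points along the fingers, x is the direction in which the jaws open and shut, and the axes are right-handed (so a half turn about y gives the same grasp; the last joint's range is limited). The gripper opens to 85 mm and grips with 20 to 120 N. Pads are 22 mm wide; open, the fingers measure 114 mm over their backs; the gripper's body (76 mm by 85 mm) begins 54 mm behind the grasp point. The pads swing forward as they close: fully open they stand 13 mm farther back than shut.
Start: joints at [64.63, 4.979, 10.078, 95.1, 0, 90], TCP at [0.236, 0.497, 0.242] pointing down, gripper open.
Joint ranges: [-179.16, 179.16], [-48.56, 103.87], [-65.8, 70.77], [-126.05, 130.52], [-82.76, 87.17], [-180, 180]. Speed limits (degrees/s): [127.2, 127.2, 147.25, 180, 180, 180].

INTERFACE

Orientations are given as [roll, pitch, yaw] about the fixed x, y, z axes, in that order (R = Rz(yaw) Ry(pitch) Rx(roll)).
In Python, from workcell import bot, vision gives the robot as it stands. The module is installed in compiled form; this text tells all that it offers.
- The arm moves only by the shell command python3 -m crank 'ROWS' [OPENING] [FORCE]. ROWS is text: rows parted by semicolons, each of 6 numbers parted by spaces: the shift along the tool's x, y, z in m, then the turn, a rotation vector about the tool's x, y, z in rad. A call has 1 to 8 rows; each row is the pose to reach, as a shift and turn from the pose commanded when the call began, along the tool's axes at that moment; what a row does not reach only later rows make up. A row lasts 1/10 s, in which the tool goes at most 50 mm and 8.59 degrees, less where a joint would pass 70% of its speed; a pose out of reach is approached as far as the arm can. A call with a gripper value outside its range is refused whole. OPENING is the gripper's target within -1 to 1 (shut at 1, half-way at 0, fully open at -1), set as the call begins (- or left out, the last holds). The fingers move at their own pace and stop on an object; FORCE is the grip in N (left out, the last holds). Time passes only in rows, so rows that repeat a pose let the fingers close. It gives the time, the measured TCP pose, the force and the opening at its end, in the units of the state.
- bot.get_obs(): the state, without advancing time (a new reading comes with each control period).
- vision.camera(name): name is "scene" or "top" or "wrist"; returns the picture (400x640x3 uint8, red, green, blue); there is no depth.
- vision.get_calibration(name): a dict with "fx", "fy", "cx", "cy" (pixels), "rvec" (rotation vector, rad) and "tvec" (3), from world to camera coordinates, as OpenCV has them. Camera axes: x right, y down, z forward; pixel columns grow to the right and rows downward; lengths in m; the calibration is good to about 2 mm. A picture is of the moment at which its call begins: read the wrist's pose just before it. get_calibration takes no time and is no camera call; for the wrist camera it gives the pose at the moment of the call.
- bot.job_done(): hands the job in, once; it reports no verdict.
The state is a dict: "time": time; "q": joint angles; "qd": joint speeds; "joint_efforts": joint torques, N m; "ee_pos": TCP position; "tcp_rot": TCP orientation; "wrist_force": force on the tool from outside, world axes, zero at the start; "torque": the same for the moment, N m; "opening": finger opening in m.
Only numpy, scipy, OpenCV 4.12 (cv2) and the standard library are available. Lean on these libraries where they do the work, as an engineer would, in place of code of your own. Each camera call takes 0.05 s, during which the arm holds its last target. There are 200 camera calls.

TASK

Pack every paint jar and bottle standing at the front right of the table (not those at the back, by the shelf) upright into the open carrying case, side by side inside its low rim. Then put the wooden cover on over them so that it sits all the way down on the base board without being slammed or pressed hard, and finally swing both steel catches over until they lie flat on the cover, leaving the tape roll, the eraser and the marker where they are.

Things in the scene. Friction and masses are not known exactly. Their poses are not given: they have to be found in the camera images.
- case: Case bottom, fixed to the table: wooden base board 116 (x) x 400 (y) x 8 mm with a low rectangular rim: inside 68 x 284 mm, outside 78 x 294 mm, its top 34 mm above the table. Origin: centre of its underside, at table height; y along its length (+y = left end), x across it, roughly away from the robot, z up. At y = +-182 mm stands a steel catch post, 28 (x) x 22 (y) mm, 110 mm high.
- case_floor (a point): Centre of the case's inner floor, 8 mm above the table, axes as the case. The five items' widths add up to 259 mm, so a single row of all five along y leaves 25 mm to spare in 284 mm. Fingers closing along the case's x can stand above the rim's long walls. At the back a shelf board hangs 0.31 m above the table beyond world x of about 0.70 m.
- catch_left_pin (a point): Middle of the left catch's pin: 182 mm along the case's +y from its origin, 102 mm above the table; the pin lies along the case's x. Axes as the case.
- catch_right_pin (a point): The same for the right catch, 182 mm along the case's -y.
- jar_tall: Clear glass jar of pale painting medium, 62 mm across, 74 mm high. Origin: centre of its underside; z up along its axis. Starts standing upright at the front right of the table, in any of five spots, or is absent.
- jar_black_cap: Round paint jar with a black cap, 58 mm across, 66 mm high; the cap is fixed. Origin: centre of its underside; z up along its axis. Starts standing upright at the front right of the table, in any of five spots, or is absent.
- jar_white_cap: Round paint jar with a white cap and a narrow band, 58 mm across, 66 mm high; the cap is fixed. Origin: centre of its underside; z up along its axis. Starts standing upright at the front right of the table, in any of five spots, or is absent.
- jar_small: Smaller round paint jar with a white cap, 50 mm across, 58 mm high; the cap is fixed. Origin: centre of its underside; z up along its axis. Starts standing upright at the front right of the table, in any of five spots, or is absent.
- dropper_bottle: Small amber bottle with a black cap, 31 mm across, 74 mm high; the straight body reaches to about 45 mm. Origin: centre of its underside; z up along its axis. Starts standing upright at the front right of the table, in any of five spots, or is absent.
- cover: Loose wooden cover, a box open below: outside 96 (x) x 312 (y) x 86 mm high, inside 86 x 302 x 80 mm, about 0.35 kg. Origin: centre of its lower edge plane; y along its length, z up. Starts mouth down on the left of the table, its length roughly along world x. It goes over the outside of the rim (4 mm clearance all round) and rests on the base board, 8 mm above the table; either end may go left.
- cover_handle (a point): Centre of the wooden bar handle on top of the cover, 108 mm above the cover's lower edge. The bar is 20 mm wide (cover's x), 90 mm long (cover's y) and 16 mm high; below it is a 14 mm gap to the cover's top, with a foot at either end.
- catch_left (a joint): Hinge angle (rad) of the steel catch arm at the case's +y end: 0 = shut, level, lying inward just over the cover's top; 1.57 = upright; starts open at 1.75 to 2.0, leaning outward (stop 2.1). Stays where it is left; about 1 N at its end moves it: push it over from outside, then press it down from above. Arm 16 mm wide (x), 8 mm thick, reaching 84 mm from its pin.
- catch_left_tip (a point): Point on the middle line of the left catch arm, 78 mm from its pin, near its free end.
- catch_right (a joint): The same for the catch at the right (-y) end: 0 = shut, 1.57 = upright, starts 1.75 to 2.0 leaning outward.
- catch_right_tip (a point): Point on the middle line of the right catch arm, 78 mm from its pin, near its free end.
- tape_roll: Bystander: roll of masking tape lying flat, 100 mm across, 25 mm high, behind the case. Leave alone.
- eraser: Bystander: eraser block, 25 x 48 x 14 mm, behind the case on the right. Leave alone.
- marker: Bystander: marker pen, 17 mm thick, 128 mm long, lying in front of the case. Leave alone.
Not all that is in view belongs to the job. What is shaped like the jar_white_cap but orange or purple is not meant.

How it is judged (in metres and radians):
On the way, in this order (a step that is already met when the one before it is completed fails the run):
1. every jar and bottle present stands upright on the case's floor inside the rim (x of jar_tall in the frame of case between -0.036 and 0.036 m and y of jar_tall in the frame of case between -0.142 and 0.142 m and z of jar_tall in the frame of case between 0.002 and 0.016 m and angle between each of jar_tall, jar_black_cap, jar_white_cap, jar_small, dropper_bottle's own z axis and vertical below 0.15 rad and x of jar_black_cap in the frame of case between -0.036 and 0.036 m and y of jar_black_cap in the frame of case between -0.142 and 0.142 m and z of jar_black_cap in the frame of case between 0.002 and 0.016 m and x of jar_white_cap in the frame of case between -0.036 and 0.036 m and y of jar_white_cap in the frame of case between -0.142 and 0.142 m and z of jar_white_cap in the frame of case between 0.002 and 0.016 m and x of jar_small in the frame of case between -0.036 and 0.036 m and y of jar_small in the frame of case between -0.142 and 0.142 m and z of jar_small in the frame of case between 0.002 and 0.016 m and x of dropper_bottle in the frame of case between -0.036 and 0.036 m and y of dropper_bottle in the frame of case between -0.142 and 0.142 m and z of dropper_bottle in the frame of case between 0.002 and 0.016 m), for 0.2 s.
2. the cover sits fully down on the case over them (all of step 1 and x of cover in the frame of case between -0.008 and 0.008 m and y of cover in the frame of case between -0.008 and 0.008 m and z of cover in the frame of case between 0.004 and 0.012 m and angle between cover's own z axis and vertical below 0.06 rad and angle between the y axis of cover and the y axis of case, either way round below 0.12 rad), for 0.2 s.
3. both catches are shut over the cover (x of cover in the frame of case between -0.008 and 0.008 m and y of cover in the frame of case between -0.008 and 0.008 m and z of cover in the frame of case between 0.004 and 0.012 m and angle between cover's own z axis and vertical below 0.06 rad and angle between the y axis of cover and the y axis of case, either way round below 0.12 rad and value of joint each of catch_left, catch_right below 0.1 rad), for 0.2 s.
At the end, for the whole second after the job is handed in: Every jar and bottle present stands upright (within 0.15 rad) inside the rim on the case's floor; the cover is over the rim, centred within 8 mm, within 4 mm of resting on the base board and level within 0.06 rad; both catches are within 0.1 rad of shut; all is at rest (all of step 1 and all of step 3 and linear speed of each of jar_tall, jar_black_cap, jar_white_cap, jar_small, dropper_bottle, cover below 0.02 m/s); the robot touches nothing.
It fails at once if a bystander (tape roll, eraser, marker) is moved more than 30 mm (distance of any of tape_roll, eraser, marker from where it was at the start of the episode above 0.03 m).
It fails at once if the cover is slammed or pressed onto the case with more than 80 N (contact force between cover and case above 80 N).
Of jar_tall, jar_black_cap, jar_white_cap, jar_small, dropper_bottle only 3 to 5 are there at a start; the rules pass over those that are not, and their reading is None.
At some moment in a run one of jar_tall, jar_black_cap, jar_white_cap, cover may be knocked a few centimetres aside while the robot is not near it.
It also fails if it takes over 210 s, if anything falls off the work surface, if the arm or the gripper's body presses on something with over 40 N, if the wrist force passes 120 N, or if a joint passes its speed limit or range.

## Working session

There is one attempt and no reset: what is moved stays moved. The work goes in short steps, Python scripts to look and compute and a shell command to move; the robot and the scene stay as the last step left them, time stands still between calls to the robot, and variables do not carry over. Pictures are saved under pics/ and viewed, about 12 in all and at most 16, crops included, and the job is handed in when it is done.

```bash
mkdir -p pics; ls; python3 - <<'E'
from workcell import bot, vision
import cv2
print(bot.get_obs())
for n in ("scene","top"):
    cv2.imwrite(f"pics/{n}0.png",vision.camera(n)[:,:,::-1]); print(n,vision.get_calibration(n))
print(vision.get_calibration("wrist"))
E
```

```text
pics
{'time': 0.0, 'q': array([ 6.46278565e+01,  5.00941361e+00,  1.00315794e+01,  9.51005190e+01,
       -9.82648270e-04,  8.99994568e+01]), 'qd': array([-2.59369695e-02,  3.78784773e-02,  5.23856669e-02,  1.26158365e-01,
        7.42324843e-06,  3.23252170e-02]), 'joint_efforts': array([ 2.22929484e-04, -5.20391536e+01,  4.64797533e+01,  1.66886277e-02,
       -2.33301932e-06, -2.25910964e-05]), 'ee_pos': array([0.23557367, 0.49672919, 0.24157351]), 'tcp_rot': array([-9.00009819e+01,  7.83532737e-02,  6.46283997e+01]), 'wrist_force': array([ 0.05729858,  0.27387024, -0.76472152]), 'torque': array([ 0.01456659,  0.03022805, -0.00513288]), 'opening': 0.08546010792053542}
scene {'fx': 443.18771405120066, 'fy': 443.18771405120066, 'cx': 324.01273912096434, 'cy': 198.12756791464145, 'rvec': array([ 2.03334533, -1.18748404,  0.52664026]), 'tvec': array([-0.29599046,  0.35437579,  1.11203421])}
top {'fx': 410.7040750503635, 'fy': 410.7040750503635, 'cx': 315.47050708507317, 'cy': 191.44191453271054, 'rvec': array([ 2.13297389, -2.19029841,  0.13562934]), 'tvec': array([-0.02641847,  0.55800048,  1.71429483])}
{'fx': 294.0547306796307, 'fy': 294.0547306796307, 'cx': 319.5905679616895, 'cy': 200.29923413304948, 'rvec': array([-2.42257453, -1.53130625, -0.24015328]), 'tvec': array([-0.54901463, -0.03981341,  0.38033301])}
```

View pictures.

View pics/top0.png

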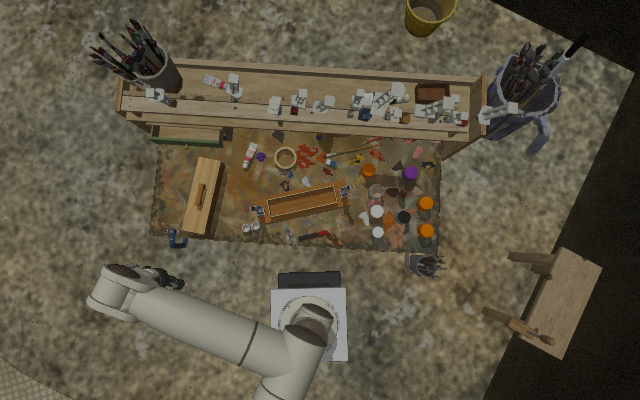

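View pics/scene0.png

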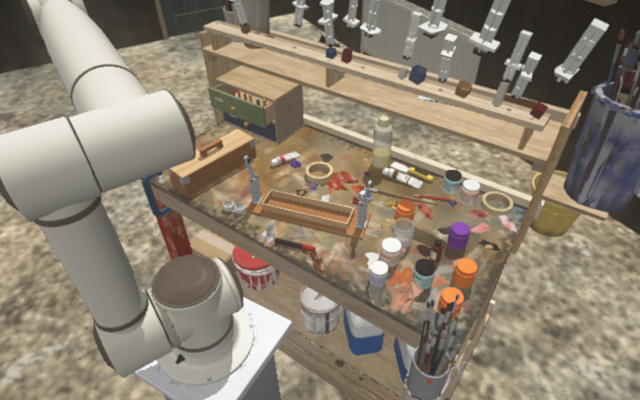

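```bash
python3 - <<'E'
import cv2,numpy as np
t=cv2.imread("pics/top0.png");s=cv2.imread("pics/scene0.png")
a=cv2.resize(t[150:250,240:440],None,fx=4,fy=3,interpolation=2)
a=cv2.resize(t[150:250,340:440],(500,500),interpolation=2)[:300*2][:500]
b=cv2.resize(s[185:325,360:500],(500,500),interpolation=2)
cv2.imwrite("pics/crop1.png",cv2.resize(np.hstack([a,b]),(800,400)))
E
```

```text
(no output)
```

View pics/crop1.png

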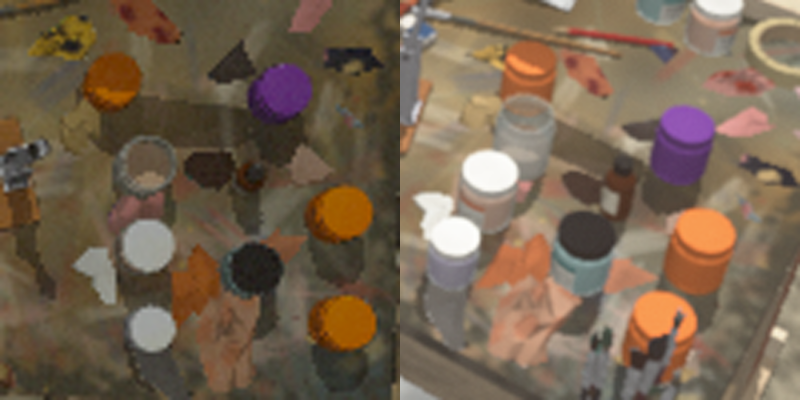

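The picks, with top-view pixels: the clear jar (376,191) is jar_tall, white (377,211) is jar_white_cap, smaller white (378,232) is jar_small, black (403,217) is jar_black_cap and amber (402,194) is the dropper. All five are present. Orange (368,170), (425,203), (426,231), purple (410,173) and the pots at the back are decoys.

```bash
cat > h.py <<'E'
from workcell import bot, vision
import cv2,numpy as np
def ray(n,uv,c=None):
    c=c or vision.get_calibration(n); R=cv2.Rodrigues(c['rvec'])[0]; o=-R.T@c['tvec']
    d=R.T@np.array([(uv[0]-c['cx'])/c['fx'],(uv[1]-c['cy'])/c['fy'],1.]); return o,d/np.linalg.norm(d)
def plane(n,uv,z,c=None):
    o,d=ray(n,uv,c); return o+d*(z-o[2])/d[2]
def tri(rays):
    A=sum(np.eye(3)-np.outer(d,d) for o,d in rays); b=sum((np.eye(3)-np.outer(d,d))@o for o,d in rays)
    return np.linalg.solve(A,b)
def proj(n,p,c=None):
    c=c or vision.get_calibration(n); R=cv2.Rodrigues(c['rvec'])[0]
    q=R@np.asarray(p)+c['tvec']; return np.array([c['fx']*q[0]/q[2]+c['cx'],c['fy']*q[1]/q[2]+c['cy']])
E
python3 - <<'E'
from h import *
np.set_printoptions(precision=4,suppress=True)
for k,t,s,z in [("tall",(376.5,191),(403.4,224.2),.074),("white",(377,211.3),(391.2,245.2),.066),("small",(378,232),(378.9,268),.058),("black",(403.2,217),(424.8,268),.066),("drop",(402.5,194),(438,242),.074)]:
    print(k,plane("top",t,z),plane("scene",s,z),tri([ray("top",t),ray("scene",s)]))
t=cv2.imread("pics/top0.png");s=cv2.imread("pics/scene0.png")
a=cv2.resize(t[170:240,240:360],(720,420),interpolation=2)
cv2.imwrite("pics/c2.png",a)
b=cv2.resize(t[150:250,170:240],(350,500),interpolation=2)
c=cv2.resize(s[115:215,155:275],(450,375),interpolation=2)
cv2.imwrite("pics/c3.png",np.hstack([b,cv2.copyMakeBorder(c,0,125,0,0,0)]))
E
```

```text
tall [ 0.5474 -0.2948  0.074 ] [ 0.55   -0.2981  0.074 ] [ 0.5483 -0.2965  0.0744]
white [ 0.4634 -0.2943  0.066 ] [ 0.4623 -0.2975  0.066 ] [ 0.4641 -0.2958  0.0632]
small [ 0.3779 -0.2959  0.058 ] [ 0.3758 -0.2991  0.058 ] [ 0.3784 -0.2973  0.054 ]
black [ 0.4369 -0.402   0.066 ] [ 0.4299 -0.4091  0.066 ] [ 0.4382 -0.4059  0.0552]
drop [ 0.532  -0.4023  0.074 ] [ 0.5311 -0.4103  0.074 ] [ 0.534  -0.4066  0.0689]
```

View pics/c2.png

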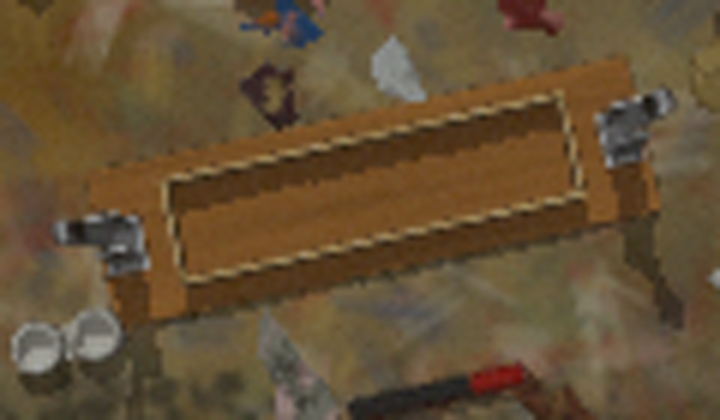

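View pics/c3.png

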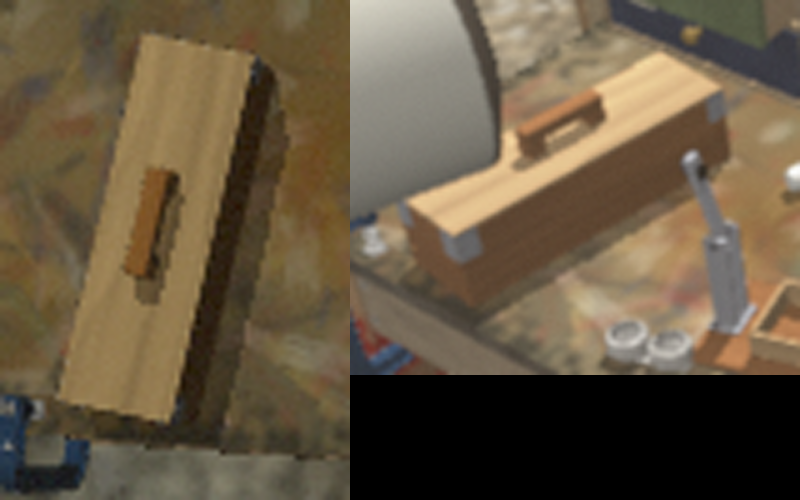

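```bash
cat >> h.py <<'E'
from scipy.spatial.transform import Rotation as Ro
np.set_printoptions(precision=4,suppress=True)
def go(pos,yaw):
    "shift+turn (tool axes) from the present pose to TCP pos, tool down, tool x at yaw deg"
    o=bot.get_obs(); R=Ro.from_euler('xyz',o['tcp_rot'],degrees=True); T=Ro.from_euler('xyz',[-90,0,yaw],degrees=True)
    d=R.inv().apply(np.asarray(pos)-o['ee_pos']); w=(R.inv()*T).as_rotvec(); print('go',pos,yaw,'shift',d,'turn',w)
E
python3 - <<'E'
from h import *
f=lambda q,z:np.array([plane("top",(240+x/6,170+y/6),z) for x,y in q])
c=f([(163,180),(563,93),(585,195),(187,283)],.034);print(c,c.mean(0))
def an(c):
    v=c[0]-c[1]+c[3]-c[2]; print("len",np.linalg.norm(v)/2,"wid",np.linalg.norm(c[0]-c[3]+c[1]-c[2])/2,"yaw of long",np.degrees(np.arctan2(v[1],v[0])), "ctr",c.mean(0))
an(c)
g=lambda q,z:np.array([plane("top",(170+x/5,150+y/5),z) for x,y in q])
an(g([(142,35),(58,400),(172,422),(258,55)],.086)); an(g([(152,168),(124,272),(150,278),(178,172)],.116))
o=bot.get_obs();cal=vision.get_calibration("wrist");R=cv2.Rodrigues(cal['rvec'])[0]
T=Ro.from_euler('xyz',o['tcp_rot'],degrees=True).as_matrix()
print("cam in tool",T.T@(-R.T@cal['tvec']-o['ee_pos']),"cam axes in tool (cols)",T.T@R.T)
E
```

```text
[[ 0.5259  0.1646  0.034 ]
 [ 0.5805 -0.1201  0.034 ]
 [ 0.5074 -0.1334  0.034 ]
 [ 0.4526  0.1487  0.034 ]] [0.5166 0.015  0.034 ]
len 0.28863636356144606 wid 0.07463702251830885 yaw of long 100.91964985357733 ctr [0.5166 0.015  0.034 ]
len 0.3091946848737302 wid 0.09679648107629436 yaw of long -12.695899723670223 ctr [0.5475 0.4285 0.086 ]
len 0.08777331376028549 wid 0.021542700468095363 yaw of long -14.542717338532293 ctr [0.5471 0.4259 0.116 ]
cam in tool [-0.0003 -0.1315  0.079 ] cam axes in tool (cols) [[ 1.     -0.0006 -0.0007]
 [ 0.0004 -0.3085  0.9512]
 [-0.0008 -0.9512 -0.3085]]
```

```bash
python3 -c "
from h import *
go([.51,.05,.30],11)"
```

```text
go [0.51, 0.05, 0.3] 11 shift [-0.2862 -0.058  -0.4394] turn [ 0.0005  0.936  -0.001 ]
```

```bash
r='x'; python3 -m crank '-0.286 -0.058 -0.44 0 0.936 0;-0.286 -0.058 -0.44 0 0.936 0;-0.286 -0.058 -0.44 0 0.936 0;-0.286 -0.058 -0.44 0 0.936 0;-0.286 -0.058 -0.44 0 0.936 0;-0.286 -0.058 -0.44 0 0.936 0;-0.286 -0.058 -0.44 0 0.936 0;-0.286 -0.058 -0.44 0 0.936 0' -1; python3 -c "
from h import *
print(bot.get_obs()['q'])
go([.51,.05,.30],11)"
```

```text
time: 0.9
ee_pos: [0.4446, 0.1564, 0.2863]
tcp_rot: [-90.0, -0.0, 10.9]
wrist_force: [1.3, 1.8, 0.6]
opening: 0.0852
[ 19.3792  -4.5523   5.4741 100.0238   0.0035  98.4592]
go [0.51, 0.05, 0.3] 11 shift [ 0.0441 -0.0137 -0.1169] turn [-0.0001 -0.0014  0.    ]
```

```bash
python3 -m crank '0.044 -0.014 -0.117 0 0 0;0.044 -0.014 -0.117 0 0 0;0.044 -0.014 -0.117 0 0 0;0.044 -0.014 -0.117 0 0 0;0.044 -0.014 -0.117 0 0 0'; python3 - <<'E'
from h import *
import pickle
c=vision.get_calibration("wrist"); i=vision.camera("wrist")[:,:,::-1]; cv2.imwrite("pics/w1.png",i); pickle.dump(c,open("w1.pkl","wb"))
go([.49,-.31,.25],-45)
E
```

```text
time: 1.4
ee_pos: [0.5095, 0.0515, 0.2997]
tcp_rot: [-90.0, 0.1, 10.9]
wrist_force: [-0.6, 0.1, 0.1]
opening: 0.0852
go [0.49, -0.31, 0.25] -45 shift [-0.0879  0.0498 -0.3518] turn [ 0.0002  0.9772 -0.0009]
```

View pics/w1.png

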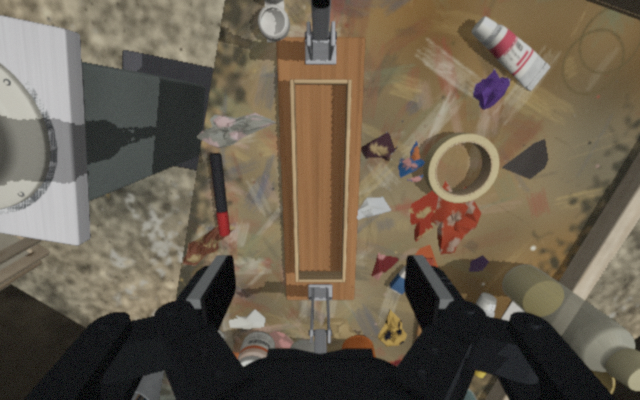

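Wrist view: the rim is at about (291,80)–(351,80)–(344,283)–(297,283), with posts at (320,45) and (320,290). I'll fit the rim by colour.

```bash
python3 - <<'E'
from h import *
import pickle
c=pickle.load(open("w1.pkl","rb")); i=cv2.imread("pics/w1.png")
hsv=cv2.cvtColor(i,cv2.COLOR_BGR2HSV)
print(i[180,286:300].tolist(), i[180,340:356].tolist())
m=((i[:,:,2]>150)&(i[:,:,1]>115)&(i[:,:,0]>70)).astype(np.uint8)
k=np.zeros_like(m);k[74:290,284:358]=1;m&=k
ys,xs=np.nonzero(m);P=np.array([plane("wrist",p,.034,c)[:2] for p in zip(xs,ys)])
r=cv2.minAreaRect(P.astype(np.float32)*1000);print(len(P),r,"want 78x294"); 
# robust: line fit per long side
ctr=np.array(r[0])/1000; 
for a in [np.radians(10.9)]:
    for it in range(3):
        ex=np.array([np.cos(a),np.sin(a)]);ey=np.array([-ex[1],ex[0]]);u=(P-ctr)@ex;v=(P-ctr)@ey
        A=(u<-.025)&(abs(v)<.13);B=(u>.025)&(abs(v)<.13)
        fa=np.polyfit(v[A],u[A],1);fb=np.polyfit(v[B],u[B],1)
        C=(v>.13)&(abs(u)<.03);D=(v<-.13)&(abs(u)<.03)
        print(A.sum(),B.sum(),C.sum(),D.sum(),fa,fb,np.median(v[C]),np.median(v[D]))
        a-=(fa[0]+fb[0])/2; ctr=ctr+ex*(fa[1]+fb[1])/2+ey*(np.median(v[C])+np.median(v[D]))/2
        print("ctr",ctr,"yaw",np.degrees(a))
E
python3 -m crank '-0.088 0.05 -0.352 0 0.977 0;-0.088 0.05 -0.352 0 0.977 0;-0.088 0.05 -0.352 0 0.977 0;-0.088 0.05 -0.352 0 0.977 0;-0.088 0.05 -0.352 0 0.977 0;-0.088 0.05 -0.352 0 0.977 0;-0.088 0.05 -0.352 0 0.977 0;-0.088 0.05 -0.352 0 0.977 0'
python3 - <<'E'
from h import *
import pickle
c=vision.get_calibration("wrist"); i=vision.camera("wrist")[:,:,::-1]; cv2.imwrite("pics/w2.png",i); pickle.dump(c,open("w2.pkl","wb"))
E
```

```text
[[45, 70, 101], [48, 71, 100], [45, 69, 97], [49, 72, 100], [46, 71, 99], [49, 75, 101], [73, 100, 124], [108, 142, 165], [121, 157, 179], [123, 157, 178], [93, 124, 146], [75, 105, 133], [73, 106, 143], [71, 106, 146]] [[41, 64, 91], [42, 69, 97], [48, 71, 99], [46, 65, 89], [60, 83, 100], [97, 125, 146], [117, 150, 174], [118, 154, 177], [95, 130, 159], [78, 111, 147], [71, 108, 147], [74, 110, 149], [74, 109, 148], [72, 109, 148], [75, 112, 152], [76, 112, 154]]
1861 ((523.2748413085938, 11.97772216796875), (96.74256896972656, 310.6922912597656), 10.421384811401367) want 78x294
526 850 180 107 [ 0.002 -0.042] [-0.0271  0.0346] 0.14876653212063684 -0.1408895641709362
ctr [0.5189 0.0151] yaw 11.61743331498253
529 852 178 99 [ 0.0144 -0.0383] [-0.0156  0.0382] 0.14511106448566619 -0.14469124817696602
ctr [0.5188 0.0153] yaw 11.650618932615576
529 855 178 99 [ 0.015  -0.0382] [-0.015   0.0382] 0.14491333404399181 -0.14489428174325988
ctr [0.5188 0.0154] yaw 11.650524508352447
time: 2.25
ee_pos: [0.4897, -0.3127, 0.2488]
tcp_rot: [-90.0, 0.1, -45.2]
wrist_force: [0.3, -0.6, -0.5]
opening: 0.0854
```

View pics/w2.png

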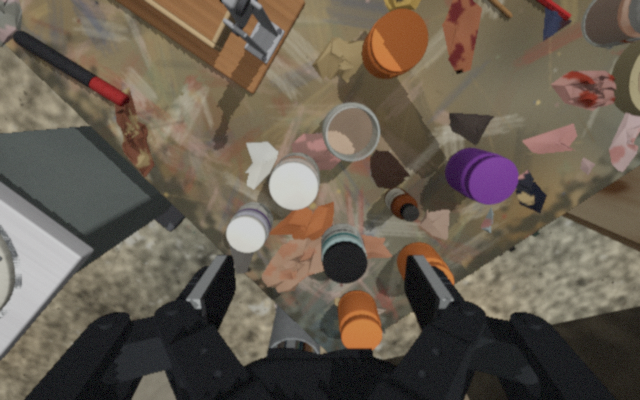

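Tops in the wrist view: tall (351,131), white (294,183), small (248,231), black (345,262), dropper cap (408,212). The rim mask took in base-board wood, so I'll tighten it.

```bash
python3 - <<'E'
from h import *
import pickle
c=pickle.load(open("w1.pkl","rb")); g=cv2.imread("pics/w1.png").astype(float)
w=np.clip(g[:,:,0]-85,0,None)
L=[];Rr=[]
for y in range(92,275,3):
    l=w[y,286:303];r=w[y,338:356]
    if l.sum()>20:L.append(plane("wrist",((l*np.arange(286,303)).sum()/l.sum(),y),.034,c)[:2])
    if r.sum()>20:Rr.append(plane("wrist",((r*np.arange(338,356)).sum()/r.sum(),y),.034,c)[:2])
T=[]; B=[]
for x in range(300,340,2):
    t=w[74:90,x];b=w[268:290,x]
    if t.sum()>20:T.append(plane("wrist",(x,(t*np.arange(74,90)).sum()/t.sum()),.034,c)[:2])
    if b.sum()>20:B.append(plane("wrist",(x,(b*np.arange(268,290)).sum()/b.sum()),.034,c)[:2])
an=[];mid=[]
for S in(L,Rr):
    vx,vy,x0,y0=cv2.fitLine(np.float32(S),cv2.DIST_HUBER,0,.001,.001).ravel(); an.append(np.degrees(np.arctan2(vy,vx))%180-90)
print("yaws",an); a=np.radians(np.mean(an)); ex=np.array([np.cos(a),np.sin(a)]);ey=np.array([-ex[1],ex[0]])
m=[np.median(np.array(S)@e) for S,e in((L,ex),(Rr,ex),(T,ey),(B,ey))]
print("wid",m[1]-m[0],"want .073; len",m[2]-m[3],"want .289"); ctr=ex*(m[0]+m[1])/2+ey*(m[2]+m[3])/2
print("ctr",ctr,"yaw",np.degrees(a))
c=pickle.load(open("w2.pkl","rb"))
for k,p,z in [("tall",(351,131),.074),("white",(294,183),.066),("small",(248,231),.058),("black",(345,262),.066),("drop",(408,212),.074)]: print(k,plane("wrist",p,z,c))
E
```

```text
yaws [np.float32(10.845673), np.float32(10.802216)]
wid 0.07291458865675088 want .073; len 0.29694464102330775 want .289
ctr [0.5179 0.0115] yaw 10.823944
tall [ 0.5501 -0.2978  0.074 ]
white [ 0.4675 -0.2949  0.066 ]
small [ 0.3838 -0.2974  0.058 ]
black [ 0.4392 -0.4059  0.066 ]
drop [ 0.5344 -0.4065  0.074 ]
```

```bash
cat >> h.py <<'E'
C=np.array([.5172,.0153]); YAW=10.82
def slot(y,z,x=0):
    a=np.radians(YAW); ex=np.array([np.cos(a),np.sin(a)]);ey=np.array([-ex[1],ex[0]]); return [*(C+ey*y+ex*x),z]
E
python3 -c "
from h import *
go([.5495,-.297,.13],-45); go([.5495,-.297,.042],-45)"
```

```text
go [0.5495, -0.297, 0.13] -45 shift [0.031  0.1185 0.0538] turn [ 0.001  -0.0015 -0.0015]
go [0.5495, -0.297, 0.042] -45 shift [0.0311 0.2065 0.0539] turn [ 0.001  -0.0015 -0.0015]
```

```bash
python3 -m crank '0.031 0.08 0.054 0 0 0;0.031 0.1185 0.054 0 0 0;0.031 0.1185 0.054 0 0 0;0.031 0.1185 0.054 0 0 0;0.031 0.15 0.054 0 0 0;0.031 0.18 0.054 0 0 0;0.031 0.2065 0.054 0 0 0;0.031 0.2065 0.054 0 0 0' -1 40; python3 -m crank '0 0 0 0 0 0;0 0 0 0 0 0;0 0 0 0 0 0;0 0 0 0 0 0;0 0 0 0 0 0;0 0 0 0 0 0' 1 40;python3 -m crank '0 0 0 0 0 0;0 0 0 0 0 0;0 -0.04 0 0 0 0;0 -0.08 0 0 0 0;0 -0.12 0 0 0 0;0 -0.15 0 0 0 0;0 -0.15 0 0 0 0'; python3 - <<'E'
from h import *
cv2.imwrite("pics/t1.png",np.hstack([cv2.resize(vision.camera(n)[150:300,300:500,::-1],(400,300)) for n in("top","scene")]))
go(slot(.1068,.19),YAW); go(slot(.1068,.06),YAW)
E
```

```text
time: 3.1
ee_pos: [0.5491, -0.2926, 0.0425]
tcp_rot: [-90.1, 0.2, -44.9]
wrist_force: [0.3, 0.3, -0.6]
opening: 0.0855
time: 3.7
ee_pos: [0.5517, -0.2945, 0.0475]
tcp_rot: [-89.9, -0.2, -45.0]
wrist_force: [-1.5, 1.8, 6.5]
opening: 0.0598
time: 4.4
ee_pos: [0.552, -0.2949, 0.2013]
tcp_rot: [-89.8, -0.6, -45.0]
wrist_force: [0.2, -1.2, -2.0]
opening: 0.0599
go [np.float64(0.49715105692480294), np.float64(0.1202012863675537), 0.19] 10.82 shift [-0.331   0.005   0.2553] turn [ 0.0006 -0.9737  0.0032]
go [np.float64(0.49715105692480294), np.float64(0.1202012863675537), 0.06] 10.82 shift [-0.3314  0.135   0.2552] turn [ 0.0006 -0.9737  0.0032]
```

View pics/t1.png

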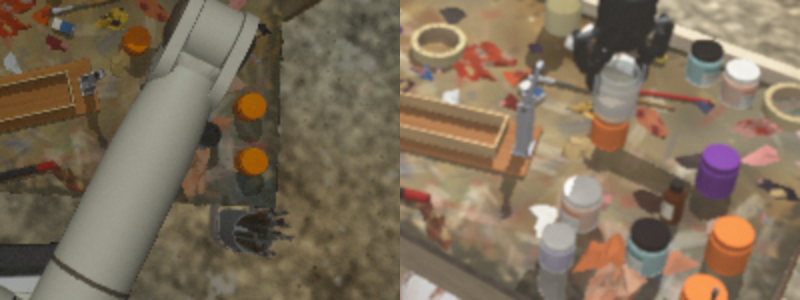

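```bash
python3 -m crank '0 -0.055 0 0 0 0;0 -0.055 0 0 0 0;-0.331 -0.055 0.255 0 -0.974 0;-0.331 -0.055 0.255 0 -0.974 0;-0.331 -0.055 0.255 0 -0.974 0;-0.331 -0.055 0.255 0 -0.974 0;-0.331 -0.055 0.255 0 -0.974 0;-0.331 -0.055 0.255 0 -0.974 0';python3 -c "
from h import *
go(slot(.1068,.256),YAW)"
```

```text
time: 5.3
ee_pos: [0.5108, 0.0052, 0.248]
tcp_rot: [-90.0, 0.0, 6.9]
wrist_force: [0.5, -0.2, -1.4]
opening: 0.0597
go [np.float64(0.49715105692480294), np.float64(0.1202012863675537), 0.256] 10.82 shift [ 0.0003 -0.008   0.1158] turn [-0.0001 -0.0678 -0.0005]
```

```bash
python3 -m crank '0 0 0.116 0 -0.068 0;0 0 0.116 0 -0.068 0;0 0 0.116 0 -0.068 0;0 0 0.116 0 -0.068 0;0 0 0.116 0 -0.068 0;0 0.05 0.116 0 -0.068 0;0 0.05 0.116 0 -0.068 0';python3 -c "
from h import *
print(bot.get_obs()['wrist_force'])
go(slot(.1068,.256),YAW)"
```

```text
time: 6.0
ee_pos: [0.4952, 0.1166, 0.1915]
tcp_rot: [-90.0, 0.7, 10.4]
wrist_force: [-0.7, -0.3, -2.7]
opening: 0.0598
[-0.6659 -0.3209 -2.7323]
go [np.float64(0.49715105692480294), np.float64(0.1202012863675537), 0.256] 10.82 shift [ 0.0018 -0.0646  0.0032] turn [ 0.0008 -0.0075 -0.0119]
```

```bash
python3 -m crank '0 0 0 0 0 0;0 0 0 0 0 0;0 0.03 0 0 0 0;0 0.06 0 0 0 0;0 0.09 0 0 0 0;0 0.09 0 0 0 0;0 0.09 0 0 0 0';python3 -c "
from h import *
print(bot.get_obs()['wrist_force'])
go(slot(.1068,.256),YAW)
cv2.imwrite('pics/t2.png',np.hstack([cv2.resize(vision.camera(n)[a:a+120,b:b+160,::-1],(400,300),interpolation=2) for n,a,b in(('top',150,230),('scene',130,220))]))"
```

```text
time: 6.7
ee_pos: [0.4994, 0.1186, 0.1111]
tcp_rot: [-90.0, -0.1, 10.5]
wrist_force: [0.2, 0.6, -1.9]
opening: 0.0599
[ 0.1507  0.64   -1.8896]
go [np.float64(0.49715105692480294), np.float64(0.1202012863675537), 0.256] 10.82 shift [-0.0016 -0.1449  0.002 ] turn [-0.0001 -0.0062  0.0023]
```

View pics/t2.png

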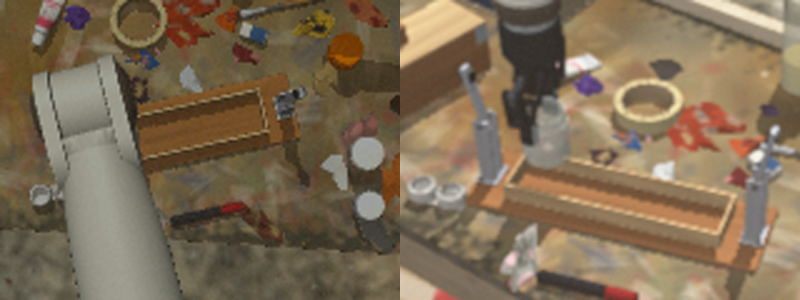

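```bash
python3 -m crank '-0.0016 0 0.002 0 -0.006 0;-0.0016 0 0.002 0 -0.006 0;-0.0016 0.02 0.002 0 -0.006 0;-0.0016 0.035 0.002 0 -0.006 0;-0.0016 0.045 0.002 0 -0.006 0;-0.0016 0.05 0.002 0 -0.006 0;-0.0016 0.05 0.002 0 -0.006 0;-0.0016 0.05 0.002 0 -0.006 0';python3 -c "
from h import *
go(slot(.1068,.256),YAW)"
python3 -m crank '0 0.003 0 0 0 0;0 0.003 0 0 0 0;0 0.006 0 0 0 0;0 0.006 0 0 0 0'

```

```text
time: 7.6
ee_pos: [0.4967, 0.1203, 0.0592]
tcp_rot: [-90.0, -0.0, 10.8]
wrist_force: [0.5, -0.5, -1.2]
opening: 0.0602
go [np.float64(0.49715105692480294), np.float64(0.1202012863675537), 0.256] 10.82 shift [ 0.0005 -0.1968 -0.0002] turn [0.     0.0002 0.0005]
time: 8.0
ee_pos: [0.4967, 0.1203, 0.0554]
tcp_rot: [-90.0, -0.1, 10.8]
wrist_force: [-9.3, -1.2, 20.0]
opening: 0.0599
```

```bash
python3 -m crank '0 -0.003 0 0 0 0;0 -0.003 0 0 0 0;0 -0.003 0 0 0 0' ; python3 -m crank '0 0 0 0 0 0;0 0 0 0 0 0;0 0 0 0 0 0;0 0 0 0 0 0;0 -0.04 0 0 0 0;0 -0.08 0 0 0 0;0 -0.13 0 0 0 0;0 -0.18 0 0 0 0' -1;python3 -c "
from h import *
go([.4665,-.2955,.256],-45)"

```

```text
time: 8.3
ee_pos: [0.4965, 0.1203, 0.0556]
tcp_rot: [-90.0, -0.0, 10.8]
wrist_force: [0.2, -0.2, 1.8]
opening: 0.0596
time: 9.1
ee_pos: [0.496, 0.1202, 0.2374]
tcp_rot: [-90.0, 0.0, 10.8]
wrist_force: [1.3, -0.2, -0.3]
opening: 0.0852
go [0.4665, -0.2955, 0.256] -45 shift [-0.1071 -0.0185 -0.4027] turn [ 0.0002  0.9744 -0.0003]
```

```bash
cat >> h.py <<'E'
def chk():
    a=cv2.imread("pics/top0.png").astype(int); b=vision.camera("top")[:,:,::-1].astype(int); d=abs(a-b)
    for k,(u,v) in dict(tall=(376,192),white=(377,211),small=(378,232),black=(403,217),drop=(402,194),cover=(203,197),marker=(318,236),tape=(285,158)).items(): print(k,d[v-9:v+10,u-9:u+10].mean().round(1),end=' ')
    print()
E
python3 -c "
from h import *
chk()"
python3 -m crank '-0.107 -0.0185 -0.403 0 0.974 0;-0.107 -0.0185 -0.403 0 0.974 0;-0.107 -0.0185 -0.403 0 0.974 0;-0.107 -0.0185 -0.403 0 0.974 0;-0.107 -0.0185 -0.403 0 0.974 0;-0.107 -0.0185 -0.403 0 0.974 0;-0.107 -0.0185 -0.403 0 0.974 0;-0.107 -0.0185 -0.403 0 0.974 0';python3 -c "
from h import *
go([.4665,-.2955,.13],-45);go([.4665,-.2955,.042],-45)"
```

```text
tall 12.5 white 3.2 small 2.4 black 2.8 drop 3.3 cover 2.3 marker 2.8 tape 2.5 
time: 9.95
ee_pos: [0.4677, -0.2805, 0.2537]
tcp_rot: [-90.0, -0.0, -45.1]
wrist_force: [1.8, 1.9, 0.6]
opening: 0.0852
go [0.4665, -0.2955, 0.13] -45 shift [ 0.0097  0.1237 -0.0115] turn [-0.0002 -0.0025  0.0006]
go [0.4665, -0.2955, 0.042] -45 shift [ 0.0096  0.2117 -0.0115] turn [-0.0002 -0.0025  0.0006]
```

```bash
python3 -m crank '0.0096 0.05 -0.0115 0 0 0;0.0096 0.1 -0.0115 0 0 0;0.0096 0.13 -0.0115 0 0 0;0.0096 0.15 -0.0115 0 0 0;0.0096 0.18 -0.0115 0 0 0;0.0096 0.213 -0.0115 0 0 0;0.0096 0.213 -0.0115 0 0 0;0.0096 0.213 -0.0115 0 0 0' -1 40; python3 -m crank '0 0 0 0 0 0;0 0 0 0 0 0;0 0 0 0 0 0;0 0 0 0 0 0;0 0 0 0 0 0;0 0 0 0 0 0;0 0 0 0 0 0' 1 40;python3 -m crank '0 -0.04 0 0 0 0;0 -0.08 0 0 0 0;0 -0.12 0 0 0 0;0 -0.17 0 0 0 0;0 -0.21 0 0 0 0;0 -0.21 0 0 0 0;0 -0.21 0 0 0 0'; python3 -c "
from h import *
go(slot(.0426,.256),YAW)"
```

```text
time: 10.75
ee_pos: [0.4668, -0.2932, 0.0409]
tcp_rot: [-90.0, 0.0, -45.0]
wrist_force: [0.5, 0.3, 1.2]
opening: 0.0854
time: 11.45
ee_pos: [0.4678, -0.2938, 0.0427]
tcp_rot: [-90.0, -0.2, -45.0]
wrist_force: [-1.5, 1.3, 7.1]
opening: 0.056
time: 12.15
ee_pos: [0.4674, -0.2935, 0.2517]
tcp_rot: [-90.0, -0.1, -45.0]
wrist_force: [-0.1, -1.0, -2.3]
opening: 0.0557
go [np.float64(0.5092029496722529), np.float64(0.05714264793312535), 0.256] 10.82 shift [-0.2183 -0.0047  0.2776] turn [ 0.0007 -0.9738  0.0027]
```

```bash
python3 -m crank '-0.218 -0.005 0.278 0 -0.974 0;-0.218 -0.005 0.278 0 -0.974 0;-0.218 -0.005 0.278 0 -0.974 0;-0.218 -0.005 0.278 0 -0.974 0;-0.218 -0.005 0.278 0 -0.974 0;-0.218 -0.005 0.278 0 -0.974 0;-0.218 -0.005 0.278 0 -0.974 0;-0.218 -0.005 0.278 0 -0.974 0';python3 -m crank '0 0 0 0 0 0;0 0 0 0 0 0;0 0.05 0 0 0 0;0 0.1 0 0 0 0;0 0.12 0 0 0 0;0 0.12 0 0 0 0';python3 -c "
from h import *
go(slot(.0426,.256),YAW)"

```

```text
time: 12.95
ee_pos: [0.5088, 0.0622, 0.2535]
tcp_rot: [-89.9, 0.1, 11.3]
wrist_force: [-0.3, -0.8, -1.8]
opening: 0.0559
time: 13.55
ee_pos: [0.5072, 0.0557, 0.1318]
tcp_rot: [-90.0, 0.4, 10.7]
wrist_force: [-0.4, -0.4, -2.1]
opening: 0.056
go [np.float64(0.5092029496722529), np.float64(0.05714264793312535), 0.256] 10.82 shift [ 0.0015 -0.1242  0.0011] turn [-0.0003 -0.0027 -0.0062]
```

```bash
python3 -m crank '0.0015 0 0.001 0 -0.003 0;0.0015 0.02 0.001 0 -0.003 0;0.0015 0.045 0.001 0 -0.003 0;0.0015 0.065 0.001 0 -0.003 0;0.0015 0.075 0.001 0 -0.003 0;0.0015 0.077 0.001 0 -0.003 0;0.0015 0.077 0.001 0 -0.003 0;0.0015 0.077 0.001 0 -0.003 0';python3 -m crank '0 0.001 0 0 0 0;0 0.002 0 0 0 0;0 0.003 0 0 0 0;0 0.003 0 0 0 0';python3 -c "
from h import *
go(slot(.0426,.256),YAW)"

```

```text
time: 14.35
ee_pos: [0.5114, 0.0588, 0.06]
tcp_rot: [-90.0, -0.1, 11.0]
wrist_force: [-0.2, -0.3, -1.3]
opening: 0.056
time: 14.75
ee_pos: [0.5105, 0.0587, 0.0554]
tcp_rot: [-90.0, 0.0, 11.0]
wrist_force: [-1.1, -0.4, -2.1]
opening: 0.0554
go [np.float64(0.5092029496722529), np.float64(0.05714264793312535), 0.256] 10.82 shift [-0.0016 -0.2006 -0.0013] turn [ 0.      0.0032 -0.0001]
```

```bash
python3 -m crank '-0.0016 0.002 -0.001 0 0.003 0;-0.0016 0.003 -0.001 0 0.003 0;-0.0016 0.004 -0.001 0 0.003 0;-0.0016 0.005 -0.001 0 0.003 0;-0.0016 0.005 -0.001 0 0.003 0'

```

```text
time: 15.25
ee_pos: [0.5091, 0.0574, 0.0508]
tcp_rot: [-90.0, -0.0, 10.8]
wrist_force: [-3.1, -0.2, 3.4]
opening: 0.0562
```

Touched down at the expected height. Releasing.

```bash
python3 -m crank '0 0 0 0 0 0;0 0 0 0 0 0;0 0 0 0 0 0;0 0 0 0 0 0;0 -0.04 0 0 0 0;0 -0.09 0 0 0 0;0 -0.14 0 0 0 0;0 -0.19 0 0 0 0' -1;python3 -m crank '0 0 0 0 0 0;0 0 0 0 0 0'; python3 -c "
from h import *
chk()
go([.4388,-.4055,.256],-45)"

```

```text
time: 16.05
ee_pos: [0.5088, 0.0574, 0.2425]
tcp_rot: [-90.0, -0.0, 10.8]
wrist_force: [1.1, -0.2, -0.6]
opening: 0.0856
time: 16.25
ee_pos: [0.5098, 0.0575, 0.2416]
tcp_rot: [-90.0, -0.1, 10.8]
wrist_force: [0.3, 0.5, -0.2]
opening: 0.0852
tall 12.5 white 35.5 small 5.6 black 2.9 drop 3.4 cover 2.4 marker 3.4 tape 11.5 
go [0.4388, -0.4055, 0.256] -45 shift [-0.1562 -0.0159 -0.4415] turn [ 0.0001  0.9744 -0.0001]
```

```bash
python3 -m crank '-0.156 -0.016 -0.4415 0 0.974 0;-0.156 -0.016 -0.4415 0 0.974 0;-0.156 -0.016 -0.4415 0 0.974 0;-0.156 -0.016 -0.4415 0 0.974 0;-0.156 -0.016 -0.4415 0 0.974 0;-0.156 -0.016 -0.4415 0 0.974 0;-0.156 -0.016 -0.4415 0 0.974 0;-0.156 -0.016 -0.4415 0 0.974 0';python3 -m crank '0 0 0 0 0 0;0 0 0 0 0 0';python3 -c "
from h import *
go([.4388,-.4055,.13],-45);go([.4388,-.4055,.040],-45)"
```

```text
time: 17.1
ee_pos: [0.448, -0.3395, 0.2522]
tcp_rot: [-90.0, 0.2, -45.1]
wrist_force: [1.3, 0.5, 0.5]
opening: 0.0851
time: 17.3
ee_pos: [0.4483, -0.3385, 0.2519]
tcp_rot: [-90.0, 0.2, -45.1]
wrist_force: [-0.1, 0.0, -0.8]
opening: 0.0855
go [0.4388, -0.4055, 0.13] -45 shift [ 0.0412  0.1218 -0.054 ] turn [ 0.0003 -0.0019 -0.0036]
go [0.4388, -0.4055, 0.04] -45 shift [ 0.0415  0.2118 -0.054 ] turn [ 0.0003 -0.0019 -0.0036]
```

```bash
python3 -m crank '0.0412 0 -0.054 0 0 0;0.0412 0.05 -0.054 0 0 0;0.0412 0.1 -0.054 0 0 0;0.0412 0.13 -0.054 0 0 0;0.0412 0.15 -0.054 0 0 0;0.0412 0.18 -0.054 0 0 0;0.0412 0.211 -0.054 0 0 0;0.0412 0.211 -0.054 0 0 0' -1 40; python3 -m crank '0 0 0 0 0 0;0 0 0 0 0 0;0 0 0 0 0 0;0 0 0 0 0 0;0 0 0 0 0 0;0 0 0 0 0 0;0 0 0 0 0 0' 1 40;python3 -m crank '0 -0.04 0 0 0 0;0 -0.08 0 0 0 0;0 -0.12 0 0 0 0;0 -0.17 0 0 0 0;0 -0.21 0 0 0 0;0 -0.21 0 0 0 0;0 -0.21 0 0 0 0'; python3 -c "
from h import *
go(slot(-.0196,.256),YAW)"
```

```text
time: 18.1
ee_pos: [0.4384, -0.4016, 0.0381]
tcp_rot: [-90.0, 0.5, -44.9]
wrist_force: [-1.6, -0.5, -0.4]
opening: 0.0854
time: 18.8
ee_pos: [0.4412, -0.4056, 0.0455]
tcp_rot: [-90.0, -0.2, -45.0]
wrist_force: [1.0, 2.5, 7.2]
opening: 0.0558
time: 19.5
ee_pos: [0.4405, -0.4054, 0.2544]
tcp_rot: [-90.0, -0.2, -45.0]
wrist_force: [-0.3, -0.4, -1.7]
opening: 0.0558
go [np.float64(0.520879394047508), np.float64(-0.003951546936367534), 0.256] 10.82 shift [-0.2269 -0.0022  0.3408] turn [ 0.0011 -0.9739  0.0025]
```

```bash
python3 -m crank '-0.227 0 0.341 0 -0.974 0;-0.227 0 0.341 0 -0.974 0;-0.227 0 0.341 0 -0.974 0;-0.227 0 0.341 0 -0.974 0;-0.227 0 0.341 0 -0.974 0;-0.227 0 0.341 0 -0.974 0;-0.227 0 0.341 0 -0.974 0;-0.227 0 0.341 0 -0.974 0';python3 -m crank '0 0 0 0 0 0;0 0 0 0 0 0;0 0 0 0 0 0';python3 -c "
from h import *
go(slot(-.0196,.256),YAW)"

```

```text
time: 20.3
ee_pos: [0.5181, -0.0109, 0.2514]
tcp_rot: [-90.0, 0.1, 11.0]
wrist_force: [1.3, -0.6, -1.4]
opening: 0.0557
time: 20.6
ee_pos: [0.5183, -0.0135, 0.2521]
tcp_rot: [-90.0, 0.1, 10.8]
wrist_force: [0.2, 0.1, -2.0]
opening: 0.0561
go [np.float64(0.520879394047508), np.float64(-0.003951546936367534), 0.256] 10.82 shift [ 0.0044 -0.0039  0.0089] turn [-0.0001 -0.0003 -0.0017]
```

```bash
python3 -m crank '0.0044 0 0.009 0 0 0;0.0044 0.05 0.009 0 0 0;0.0044 0.1 0.009 0 0 0;0.0044 0.15 0.009 0 0 0;0.0044 0.17 0.009 0 0 0;0.0044 0.17 0.009 0 0 0;0.0044 0.17 0.009 0 0 0;0.0044 0.17 0.009 0 0 0';python3 -c "
from h import *
go(slot(-.0196,.0535),YAW)"

```

```text
time: 21.4
ee_pos: [0.5224, -0.0035, 0.0852]
tcp_rot: [-90.0, -0.2, 10.8]
wrist_force: [0.3, -0.8, -0.2]
opening: 0.0557
go [np.float64(0.520879394047508), np.float64(-0.003951546936367534), 0.0535] 10.82 shift [-0.0017  0.0316 -0.0001] turn [ 0.0005 -0.0006  0.0028]
```

```bash
python3 -m crank '-0.0015 0 0 0 0 0;-0.0015 0.015 0 0 0 0;-0.0015 0.025 0 0 0 0;-0.0015 0.028 0 0 0 0;-0.0015 0.028 0 0 0 0;-0.0015 0.03 0 0 0 0;-0.0015 0.032 0 0 0 0;-0.0015 0.032 0 0 0 0';python3 -c "
from h import *
go(slot(-.0196,.0535),YAW)"

```

```text
time: 22.2
ee_pos: [0.52, -0.0032, 0.0524]
tcp_rot: [-90.0, -0.1, 10.8]
wrist_force: [-3.9, 0.6, 7.5]
opening: 0.0558
go [np.float64(0.520879394047508), np.float64(-0.003951546936367534), 0.0535] 10.82 shift [ 0.0007 -0.0011 -0.0009] turn [-0.0004  0.0003  0.001 ]
```

```bash
python3 -m crank '0 0 0 0 0 0;0 0 0 0 0 0;0 0 0 0 0 0;0 0 0 0 0 0;0 -0.04 0 0 0 0;0 -0.09 0 0 0 0;0 -0.14 0 0 0 0;0 -0.19 0 0 0 0' -1;python3 -m crank '0 0 0 0 0 0;0 0 0 0 0 0'; python3 -c "
from h import *
chk()
go([.381,-.2975,.25],-45)"

```

```text
time: 23.0
ee_pos: [0.5195, -0.0035, 0.2431]
tcp_rot: [-90.0, -0.0, 10.8]
wrist_force: [1.5, -1.0, -0.3]
opening: 0.0855
time: 23.2
ee_pos: [0.5205, -0.0035, 0.2422]
tcp_rot: [-90.0, -0.1, 10.8]
wrist_force: [0.5, -0.6, -1.2]
opening: 0.0856
tall 12.5 white 35.6 small 5.7 black 22.0 drop 3.3 cover 2.7 marker 37.7 tape 15.1 
go [0.381, -0.2975, 0.25] -45 shift [-0.1917 -0.0093 -0.2626] turn [ 0.      0.9745 -0.0002]
```

```bash
python3 -m crank '-0.192 -0.01 -0.2626 0 0.974 0;-0.192 -0.01 -0.2626 0 0.974 0;-0.192 -0.01 -0.2626 0 0.974 0;-0.192 -0.01 -0.2626 0 0.974 0;-0.192 -0.01 -0.2626 0 0.974 0;-0.192 -0.01 -0.2626 0 0.974 0;-0.192 -0.01 -0.2626 0 0.974 0;-0.192 -0.01 -0.2626 0 0.974 0';python3 -m crank '0 0 0 0 0 0;0 0 0 0 0 0';python3 -c "
from h import *
go([.381,-.2975,.13],-45);go([.381,-.2975,.039],-45)"
```

```text
time: 24.05
ee_pos: [0.3787, -0.2997, 0.249]
tcp_rot: [-90.1, 0.2, -45.3]
wrist_force: [1.0, 1.3, 0.3]
opening: 0.0853
time: 24.25
ee_pos: [0.3807, -0.2967, 0.2502]
tcp_rot: [-90.0, 0.1, -44.9]
wrist_force: [0.4, 0.2, 0.2]
opening: 0.0854
go [0.381, -0.2975, 0.13] -45 shift [ 0.001   0.1202 -0.0003] turn [ 0.      0.0019 -0.0017]
go [0.381, -0.2975, 0.039] -45 shift [ 0.0011  0.2112 -0.0003] turn [ 0.      0.0019 -0.0017]
```

```bash
python3 -m crank '0.001 0.05 0 0 0 0;0.001 0.1 0 0 0 0;0.001 0.13 0 0 0 0;0.001 0.15 0 0 0 0;0.001 0.18 0 0 0 0;0.001 0.211 0 0 0 0;0.001 0.211 0 0 0 0;0.001 0.211 0 0 0 0' -1 40; python3 -m crank '0 0 0 0 0 0;0 0 0 0 0 0;0 0 0 0 0 0;0 0 0 0 0 0;0 0 0 0 0 0;0 0 0 0 0 0;0 0 0 0 0 0' 1 40;python3 -m crank '0 -0.04 0 0 0 0;0 -0.08 0 0 0 0;0 -0.12 0 0 0 0;0 -0.17 0 0 0 0;0 -0.21 0 0 0 0;0 -0.21 0 0 0 0;0 -0.21 0 0 0 0'; python3 -c "
from h import *
go(slot(-.113,.256),YAW)"
```

```text
time: 25.05
ee_pos: [0.3815, -0.2973, 0.0404]
tcp_rot: [-90.0, 0.1, -44.9]
wrist_force: [-0.5, 0.4, 0.9]
opening: 0.0849
time: 25.75
ee_pos: [0.3819, -0.2986, 0.0419]
tcp_rot: [-90.0, -0.1, -45.0]
wrist_force: [-0.7, 2.0, 8.5]
opening: 0.0478
time: 26.45
ee_pos: [0.3816, -0.2985, 0.2511]
tcp_rot: [-90.0, -0.1, -45.0]
wrist_force: [0.4, 0.3, -1.9]
opening: 0.0475
go [np.float64(0.5384128330290006), np.float64(-0.09569106141885364), 0.256] 10.82 shift [-0.0325 -0.0049  0.2543] turn [ 0.0008 -0.9739  0.0021]
```

```bash
python3 -m crank '-0.0325 -0.005 0.254 0 -0.974 0;-0.0325 -0.005 0.254 0 -0.974 0;-0.0325 -0.005 0.254 0 -0.974 0;-0.0325 -0.005 0.254 0 -0.974 0;-0.0325 -0.005 0.254 0 -0.974 0;-0.0325 -0.005 0.254 0 -0.974 0;-0.0325 -0.005 0.254 0 -0.974 0;-0.0325 -0.005 0.254 0 -0.974 0';python3 -m crank '0 0 0 0 0 0;0 0 0 0 0 0;0 0 0 0 0 0';python3 -c "
from h import *
go(slot(-.113,.256),YAW)"

```

```text
time: 27.25
ee_pos: [0.5376, -0.0949, 0.2532]
tcp_rot: [-89.9, 0.2, 10.9]
wrist_force: [-0.5, -0.9, -0.7]
opening: 0.0475
time: 27.55
ee_pos: [0.5376, -0.096, 0.255]
tcp_rot: [-90.0, 0.0, 10.7]
wrist_force: [-0.3, -0.1, -1.9]
opening: 0.0478
go [np.float64(0.5384128330290006), np.float64(-0.09569106141885364), 0.256] 10.82 shift [ 0.0008 -0.001   0.0001] turn [-0.0001 -0.0017 -0.0002]
```

```bash
python3 -m crank '0.001 0 0 0 0 0;0.001 0.05 0 0 0 0;0.001 0.1 0 0 0 0;0.001 0.15 0 0 0 0;0.001 0.18 0 0 0 0;0.001 0.18 0 0 0 0;0.001 0.18 0 0 0 0;0.001 0.18 0 0 0 0';python3 -c "
from h import *
go(slot(-.113,.05),YAW)
cv2.imwrite('pics/t3.png',np.hstack([cv2.resize(vision.camera(n)[a:a+120,b:b+160,::-1],(400,300),interpolation=2) for n,a,b in(('top',150,230),('scene',130,220))]))"

```

```text
time: 28.35
ee_pos: [0.5402, -0.0957, 0.0778]
tcp_rot: [-90.1, -0.2, 10.8]
wrist_force: [-0.8, -0.1, 0.3]
opening: 0.0478
go [np.float64(0.5384128330290006), np.float64(-0.09569106141885364), 0.05] 10.82 shift [-0.0019  0.0278  0.0004] turn [ 0.0013 -0.0001  0.0034]
```

View pics/t3.png

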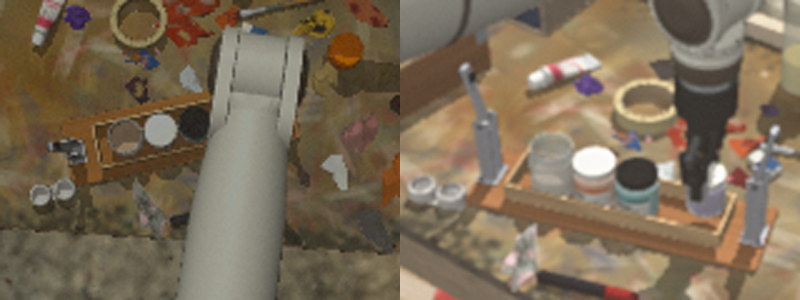

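All three stand upright in the case, and the small jar is over its slot.

```bash
python3 -m crank '-0.0015 0 0 0 0 0;-0.0015 0.013 0 0 0 0;-0.0015 0.022 0 0 0 0;-0.0015 0.025 0 0 0 0;-0.0015 0.025 0 0 0 0;-0.0015 0.027 0 0 0 0;-0.0015 0.029 0 0 0 0;-0.0015 0.029 0 0 0 0';python3 -c "
from h import *
go(slot(-.113,.05),YAW)"

```

```text
time: 29.25
ee_pos: [0.537, -0.0958, 0.0498]
tcp_rot: [-90.0, -0.1, 10.8]
wrist_force: [-16.9, 2.1, 36.2]
opening: 0.0475
go [np.float64(0.5384128330290006), np.float64(-0.09569106141885364), 0.05] 10.82 shift [ 0.0014 -0.0002 -0.0002] turn [ 0.0009 -0.      0.001 ]
```

```bash
python3 -m crank '0 -0.002 0 0 0 0;0 -0.002 0 0 0 0'; python3 -m crank '0 0 0 0 0 0;0 0 0 0 0 0;0 0 0 0 0 0;0 0 0 0 0 0;0 -0.04 0 0 0 0;0 -0.09 0 0 0 0;0 -0.14 0 0 0 0;0 -0.19 0 0 0 0' -1;python3 -m crank '0 0 0 0 0 0;0 0 0 0 0 0'; python3 -c "
from h import *
chk()
go([.534,-.4065,.25],-45)"

```

```text
time: 29.45
ee_pos: [0.537, -0.0957, 0.0499]
tcp_rot: [-90.0, -0.0, 10.8]
wrist_force: [-9.1, 1.5, 19.4]
opening: 0.0477
time: 30.25
ee_pos: [0.537, -0.0956, 0.2398]
tcp_rot: [-90.0, 0.0, 10.8]
wrist_force: [1.6, 0.3, 0.6]
opening: 0.0854
time: 30.45
ee_pos: [0.538, -0.0958, 0.2391]
tcp_rot: [-90.0, -0.1, 10.8]
wrist_force: [0.1, -1.2, -1.1]
opening: 0.0855
tall 12.3 white 35.3 small 29.8 black 22.0 drop 3.3 cover 2.7 marker 75.4 tape 2.7 
go [0.534, -0.4065, 0.25] -45 shift [-0.0618 -0.0126 -0.3047] turn [ 0.      0.9744 -0.0005]
```

```bash
python3 -m crank '-0.062 -0.0125 -0.3047 0 0.974 0;-0.062 -0.0125 -0.3047 0 0.974 0;-0.062 -0.0125 -0.3047 0 0.974 0;-0.062 -0.0125 -0.3047 0 0.974 0;-0.062 -0.0125 -0.3047 0 0.974 0;-0.062 -0.0125 -0.3047 0 0.974 0;-0.062 -0.0125 -0.3047 0 0.974 0;-0.062 -0.0125 -0.3047 0 0.974 0' -0.4;python3 -m crank '0 0 0 0 0 0;0 0 0 0 0 0';python3 -c "
from h import *
go([.534,-.4065,.13],-45);go([.534,-.4065,.037],-45)"
```

```text
time: 31.3
ee_pos: [0.5328, -0.4084, 0.2473]
tcp_rot: [-90.0, 0.3, -45.2]
wrist_force: [0.9, -0.7, -0.4]
opening: 0.0598
time: 31.5
ee_pos: [0.5339, -0.4052, 0.2502]
tcp_rot: [-90.0, 0.1, -44.8]
wrist_force: [0.1, 0.6, 0.9]
opening: 0.0602
go [0.534, -0.4065, 0.13] -45 shift [ 0.0011  0.1202 -0.0008] turn [-0.      0.0035 -0.001 ]
go [0.534, -0.4065, 0.037] -45 shift [ 0.0012  0.2132 -0.0008] turn [-0.      0.0035 -0.001 ]
```

```bash
python3 -m crank '0.001 0.05 0 0 0 0;0.001 0.1 0 0 0 0;0.001 0.13 0 0 0 0;0.001 0.15 0 0 0 0;0.001 0.18 0 0 0 0;0.001 0.214 0 0 0 0;0.001 0.214 0 0 0 0;0.001 0.214 0 0 0 0' -0.4 40; python3 -m crank '0 0 0 0 0 0;0 0 0 0 0 0;0 0 0 0 0 0;0 0 0 0 0 0;0 0 0 0 0 0;0 0 0 0 0 0;0 0 0 0 0 0' 1 40;python3 -m crank '0 -0.04 0 0 0 0;0 -0.08 0 0 0 0;0 -0.12 0 0 0 0;0 -0.17 0 0 0 0;0 -0.21 0 0 0 0;0 -0.21 0 0 0 0;0 -0.21 0 0 0 0'; python3 -c "
from h import *
go(slot(-.0683,.256),YAW)"
```

```text
time: 32.3
ee_pos: [0.5345, -0.4062, 0.0373]
tcp_rot: [-90.0, 0.0, -44.9]
wrist_force: [0.3, -0.3, 1.2]
opening: 0.0597
time: 33.0
ee_pos: [0.5355, -0.4079, 0.0392]
tcp_rot: [-90.0, -0.2, -45.0]
wrist_force: [1.2, 1.0, 4.4]
opening: 0.0293
time: 33.7
ee_pos: [0.5349, -0.4077, 0.2486]
tcp_rot: [-90.0, -0.2, -45.0]
wrist_force: [0.4, -0.0, -0.8]
opening: 0.0291
go [np.float64(0.530021561910449), np.float64(-0.05178574774254604), 0.256] 10.82 shift [-0.2549 -0.0081  0.2483] turn [ 0.0013 -0.9738  0.0034]
```

```bash
python3 - <<'E'
from h import *
i=vision.camera("top")[:,:,::-1]; cv2.imwrite("pics/top2.png",i)
cv2.imwrite("pics/t4.png",cv2.resize(i[170:240,240:360],(720,420),interpolation=2))
for k,y,z in [("tall",.1068,.082),("white",.0426,.074),("black",-.0196,.074),("drop",-.0683,.082),("small",-.113,.066)]:
    u=proj("top",slot(y,z)); print(k,(u-[240,170])*6)
E
```

```text
tall [220.3722 213.0129]
white [312.5001 194.2087]
black [400.5548 175.0659]
drop [469.4862 158.8599]
small [532.0178 147.6945]
```

View pics/t4.png

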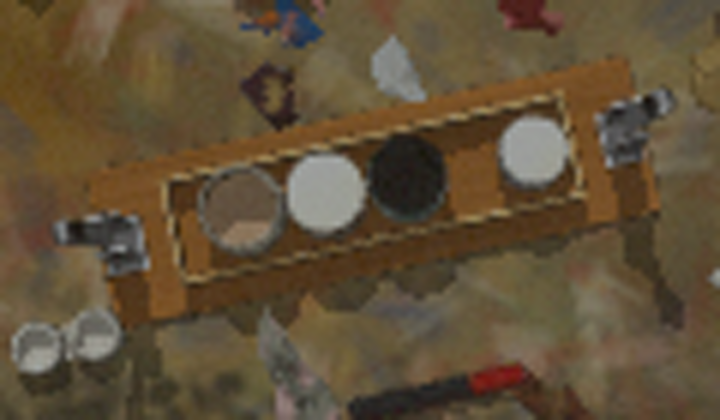

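Tall has shifted about 15 mm toward −y, apparently a knock after it was placed. It closed up white and black, but all stand upright. The gap left for the dropper is about 36 mm, centred near y=-0.071.

```bash
python3 -m crank '-0.255 -0.008 0.246 0 -0.974 0;-0.255 -0.008 0.246 0 -0.974 0;-0.255 -0.008 0.246 0 -0.974 0;-0.255 -0.008 0.246 0 -0.974 0;-0.255 -0.008 0.246 0 -0.974 0;-0.255 -0.008 0.246 0 -0.974 0;-0.255 -0.008 0.246 0 -0.974 0;-0.255 -0.008 0.246 0 -0.974 0';python3 -m crank '0 0 0 0 0 0;0 0.05 0 0 0 0;0 0.1 0 0 0 0;0 0.115 0 0 0 0;0 0.115 0 0 0 0;0 0.115 0 0 0 0;0 0.115 0 0 0 0';python3 -c "
from h import *
go(slot(-.0713,.13),YAW)
i=vision.camera('scene')[:,:,::-1];cv2.imwrite('pics/s5.png',cv2.resize(i[150:260,250:390],(700,550),interpolation=2))
print([(proj('scene',slot(-.0713,z))-[250,150])*5 for z in (.09,.13,.16)])"

```

```text
time: 34.55
ee_pos: [0.527, -0.0484, 0.2536]
tcp_rot: [-89.9, 0.1, 11.3]
wrist_force: [0.2, -0.9, -1.0]
opening: 0.0289
time: 35.25
ee_pos: [0.5292, -0.0536, 0.1423]
tcp_rot: [-90.1, -0.2, 10.8]
wrist_force: [-0.3, -0.3, -0.3]
opening: 0.0295
go [np.float64(0.5305847344687411), np.float64(-0.05473241308994924), 0.13] 10.82 shift [ 0.0011  0.0123 -0.0014] turn [ 0.001  -0.0005  0.0035]
[array([391.1148, 236.7373]), array([391.0964, 187.4904]), array([391.0821, 149.2665])]
```

View pics/s5.png

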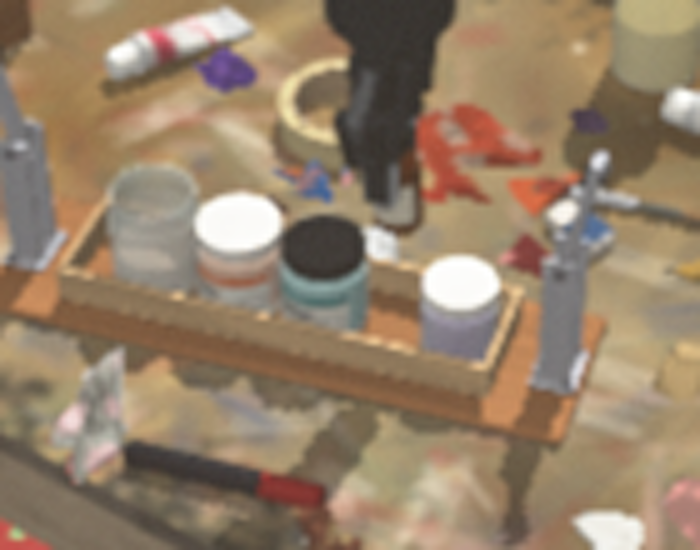

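```bash
python3 - <<'E'
from h import *
P=lambda y,z,x=0:((proj('scene',slot(y,z,x))-[250,150])*5).round(1)
for k,u,v,z in [("tall",242,208,.082),("white",326,193,.074),("black",407,178,.074),("small",534,151,.066)]:
    p=plane("top",(240+u/6,170+v/6),z); a=np.radians(YAW); d=p[:2]-C
    print(k,"case xy",d[0]*np.cos(a)+d[1]*np.sin(a),-d[0]*np.sin(a)+d[1]*np.cos(a),"scene",((proj("scene",p)-[250,150])*5).round(1))
print(P(-.0713,.103),P(-.0753,.103))
i=cv2.imread("pics/s5.png"); print(i[205,360:430:4].tolist())
E
```

```text
tall case xy 0.0002100444251578737 0.09159598086389373 scene [150.2 193. ]
white case xy -0.0011707705751727903 0.03332132513215677 scene [234.7 222.5]
black case xy -0.002942984523344144 -0.02352036275159478 scene [317.7 242.9]
small case xy -0.0025521497835449304 -0.1138432729371815 scene [454.7 282.4]
[391.1 220.9] [397.3 222.3]
[[116, 150, 168], [113, 145, 161], [108, 134, 148], [104, 121, 130], [100, 108, 113], [90, 95, 99], [85, 89, 93], [93, 97, 100], [112, 116, 119], [125, 135, 138], [131, 146, 150], [133, 149, 155], [128, 143, 150], [109, 124, 132], [75, 89, 104], [69, 88, 108], [88, 116, 143], [107, 142, 174]]
```

```bash
python3 -m crank '0.001 0 0.0015 0 0 0;0.001 0.03 0.0015 0 0 0;0.001 0.05 0.0015 0 0 0;0.001 0.05 0.0015 0 0 0;0.001 0.05 0.0015 0 0 0';python3 -m crank '0 0.006 0 0 0 0;0 0.012 0 0 0 0;0 0.018 0 0 0 0;0 0.018 0 0 0 0';python3 -c "
from h import *
go(slot(-.0690,.0472),YAW)"

```

```text
time: 35.8
ee_pos: [0.5289, -0.0513, 0.0906]
tcp_rot: [-90.0, -0.0, 10.8]
wrist_force: [0.7, -0.6, 0.4]
opening: 0.0291
time: 36.2
ee_pos: [0.5282, -0.0514, 0.0707]
tcp_rot: [-90.0, 0.1, 10.8]
wrist_force: [0.2, -0.2, -1.1]
opening: 0.0292
go [np.float64(0.5301529688407172), np.float64(-0.05247330299027347), 0.0472] 10.82 shift [ 0.0018  0.0235 -0.0015] turn [-0.0004  0.0001 -0.0012]
```

```bash
python3 -m crank '0.0015 0.006 0 0 0 0;0.0015 0.012 0 0 0 0;0.0015 0.018 0 0 0 0;0.0015 0.02 0 0 0 0;0.0015 0.021 0 0 0 0;0.0015 0.022 0 0 0 0;0.0015 0.023 0 0 0 0;0.0015 0.023 0 0 0 0'
```

```text
time: 37.0
ee_pos: [0.5301, -0.0511, 0.0486]
tcp_rot: [-90.0, -0.0, 10.8]
wrist_force: [0.3, -0.0, 0.1]
opening: 0.0293
```

```bash
python3 -m crank '0 0.001 0 0 0 0;0 0.0015 0 0 0 0;0 0.0015 0 0 0 0'; python3 -m crank '0 0 0 0 0 0;0 0 0 0 0 0;0 0 0 0 0 0;0 0 0 0 0 0;0 -0.04 0 0 0 0;0 -0.09 0 0 0 0;0 -0.14 0 0 0 0;0 -0.19 0 0 0 0' -0.3; python3 -c "
from h import *
go([.500,.30,.32],YAW)"
```

```text
time: 37.3
ee_pos: [0.5302, -0.0511, 0.0472]
tcp_rot: [-90.0, -0.0, 10.8]
wrist_force: [-0.6, -0.3, 1.1]
opening: 0.0292
time: 38.1
ee_pos: [0.5297, -0.0511, 0.2391]
tcp_rot: [-90.0, -0.0, 10.8]
wrist_force: [1.8, -0.9, -0.0]
opening: 0.0553
go [0.5, 0.3, 0.32] 10.82 shift [ 0.0368 -0.0809  0.3504] turn [0.0001 0.0002 0.0001]
```

```bash
python3 -m crank '-0.01 -0.08 0.14 0 0 0;-0.01 -0.08 0.14 0 0 0;-0.01 -0.08 0.14 0 0 0;-0.01 -0.08 0.14 0 0 0;-0.01 -0.08 0.14 0 0 0;-0.01 -0.08 0.14 0 0 0' -0.3; python3 - <<'E'
from h import *
import pickle
c=vision.get_calibration("wrist"); i=vision.camera("wrist")[:,:,::-1]; cv2.imwrite("pics/w3.png",i); pickle.dump(c,open("w3.pkl","wb"))
print([proj("wrist",slot(y,z),c).round(1) for y,z in((.1445,.034),(-.1445,.034),(.182,.11),(-.182,.11))])
x=proj("wrist",slot(0,.05),c).astype(int); x0,y0=max(x[0]-110,0),20
print(x0,y0); cv2.imwrite("pics/w3c.png",cv2.resize(i[y0:y0+260,x0:x0+220],(506,598),interpolation=2))
go([.50,.44,.30],76.7)
E
```

```text
time: 38.7
ee_pos: [0.4941, 0.084, 0.3163]
tcp_rot: [-90.0, 0.0, 10.8]
wrist_force: [0.2, -0.0, -0.8]
opening: 0.0559
[array([327.1, 109.6]), array([325.8, 293.1]), array([329.1,  73.7]), array([326.7, 347.3])]
216 20
go [0.5, 0.44, 0.3] 76.7 shift [0.0725 0.0158 0.349 ] turn [-0.0007 -1.1504 -0.0015]
```

View pics/w3c.png

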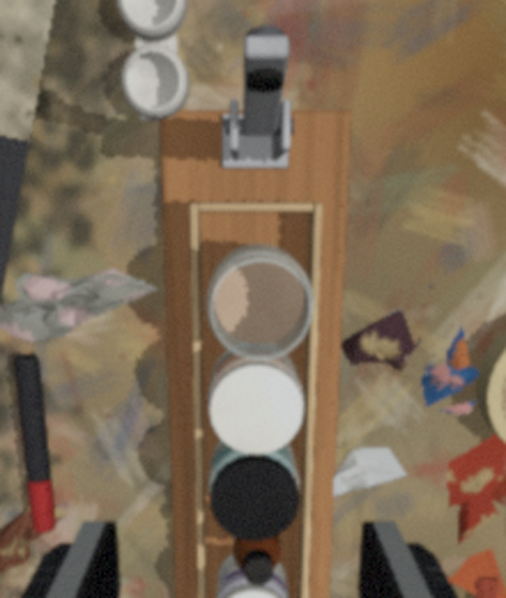

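The rim end and sides match the prediction to within 1 px, so the case pose is confirmed, and all five stand upright. Next, the cover.

```bash
python3 -m crank '0.0725 0.016 0.349 0 -1.15 0;0.0725 0.016 0.349 0 -1.15 0;0.0725 0.016 0.349 0 -1.15 0;0.0725 0.016 0.349 0 -1.15 0;0.0725 0.016 0.349 0 -1.15 0;0.0725 0.016 0.349 0 -1.15 0;0.0725 0.016 0.349 0 -1.15 0;0.0725 0.016 0.349 0 -1.15 0' -1;python3 -m crank '0 0 0 0 -0.02 0;0 0 0 0 -0.02 0;0 0 0 0 -0.02 0'; python3 - <<'E'
from h import *
import pickle
print(bot.get_obs()['q'])
c=vision.get_calibration("wrist"); i=vision.camera("wrist")[:,:,::-1]; cv2.imwrite("pics/w4.png",i); pickle.dump(c,open("w4.pkl","wb"))
chk()
E
```

```text
time: 39.55
ee_pos: [0.4999, 0.4443, 0.296]
tcp_rot: [-89.8, 0.3, 77.2]
wrist_force: [0.0, -0.6, -0.3]
opening: 0.0856
time: 39.85
ee_pos: [0.5003, 0.4392, 0.3016]
tcp_rot: [-90.0, -0.0, 77.6]
wrist_force: [-0.5, -0.2, 0.4]
opening: 0.0853
[ 41.284   24.9738  41.1315 106.1403  -0.0095  53.6687]
tall 12.5 white 35.3 small 30.2 black 22.5 drop 9.5 cover 7.1 marker 2.6 tape 2.4
```

View pics/w4.png

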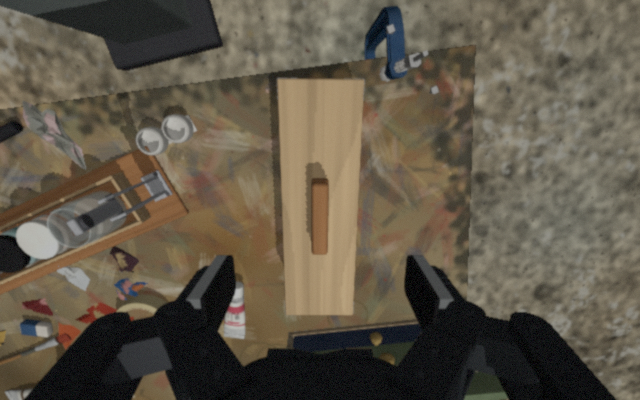

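```bash
python3 - <<'E'
from h import *
import pickle
c=pickle.load(open("w4.pkl","rb")); i=cv2.imread("pics/w4.png").astype(int)
m=((i[:,:,2]>120)&(i[:,:,1]>95)&(i[:,:,2]-i[:,:,0]>35)&(i[:,:,2]-i[:,:,0]<85)).astype(np.uint8); k=np.zeros_like(m);k[70:325,265:375]=1;m&=k
m=cv2.morphologyEx(m,cv2.MORPH_OPEN,np.ones((5,5)))
ct=max(cv2.findContours(m,0,1)[0],key=cv2.contourArea); h=cv2.convexHull(ct)[:,0]
print("bbox",cv2.boundingRect(ct))
P=np.float32([plane("wrist",p,.086,c)[:2]*1000 for p in h]); print(cv2.minAreaRect(P))
def an(q,z):
    p=np.array([plane("wrist",x,z,c)[:2] for x in q]); v=p[0]-p[3]+p[1]-p[2]; w=p[1]-p[0]+p[2]-p[3]
    print("ctr",p.mean(0),"len",np.linalg.norm(v)/2,"wid",np.linalg.norm(w)/2,"yaw x",np.degrees(np.arctan2(*(-v*[1,-1]))),np.degrees(np.arctan2(w[1],w[0])), np.degrees(np.arctan2(v[1],v[0])))
an([(278,79),(364,80),(353,316),(287,315)],.086); an([(312,179),(328,179),(327,254),(312,254)],.116)
E
```

```text
bbox (278, 79, 97, 237)
((549.9324951171875, 433.7080078125), (110.0352554321289, 312.5609130859375), 76.46898651123047)
ctr [0.5494 0.429 ] len 0.31128621403205325 wid 0.09401968041818042 yaw x 77.39017138534719 76.74120155067902 167.39017138534717
ctr [0.5447 0.4291] len 0.09285355131566754 wid 0.017901431006346846 yaw x 77.21863364067117 77.57300919085317 167.2186336406712
```

```bash
python3 -c "
from h import *
go([.5475,.4288,.17],77.3);go([.5475,.4288,.105],77.3)"
```

```text
go [0.5475, 0.4288, 0.17] 77.3 shift [-0.0004  0.132  -0.0485] turn [0.0007 0.0066 0.0008]
go [0.5475, 0.4288, 0.105] 77.3 shift [-0.0005  0.197  -0.0484] turn [0.0007 0.0066 0.0008]
```

```bash
python3 -m crank '0 0.03 -0.0485 0 0.0066 0;0 0.08 -0.0485 0 0.0066 0;0 0.13 -0.0485 0 0.0066 0;0 0.15 -0.0485 0 0.0066 0;0 0.18 -0.0485 0 0.0066 0;0 0.195 -0.0485 0 0.0066 0;0 0.195 -0.0485 0 0.0066 0;0 0.195 -0.0485 0 0.0066 0' -0.3 60;python3 -m crank '0 0 0 0 0 0;0 0 0 0 0 0' ;python3 -c "
from h import *
go([.5475,.4288,.105],77.3)"
```

```text
time: 40.75
ee_pos: [0.5474, 0.4307, 0.1077]
tcp_rot: [-90.1, -0.1, 77.4]
wrist_force: [-0.3, 0.6, -0.3]
opening: 0.0552
time: 40.95
ee_pos: [0.5476, 0.4312, 0.1079]
tcp_rot: [-90.1, -0.1, 77.5]
wrist_force: [0.1, 0.7, -0.6]
opening: 0.0557
go [0.5475, 0.4288, 0.105] 77.3 shift [-0.0024  0.0029 -0.0004] turn [0.0016 0.0032 0.002 ]
```

```bash
python3 -m crank '-0.0024 0.002 0 0 0.003 0;-0.0024 0.002 0 0 0.003 0;-0.0024 0.002 0 0 0.003 0;-0.0024 0.002 0 0 0.003 0;-0.0024 0.002 0 0 0.003 0;-0.0024 0.002 0 0 0.003 0;-0.0024 0.002 0 0 0.003 0;-0.0024 0.002 0 0 0.003 0' 1 60; python3 -m crank '0 0 0 0 0 0;0 0 0 0 0 0;0 0 0 0 0 0';python3 -m crank '0 -0.02 0 0 0 0;0 -0.05 0 0 0 0;0 -0.05 0 0 0 0;0 -0.05 0 0 0 0'
```

```text
time: 41.75
ee_pos: [0.5466, 0.4286, 0.1044]
tcp_rot: [-90.0, -0.0, 77.3]
wrist_force: [0.9, 1.7, 2.6]
opening: 0.0188
time: 42.05
ee_pos: [0.5466, 0.4286, 0.1044]
tcp_rot: [-90.0, -0.0, 77.3]
wrist_force: [1.1, 2.6, 2.9]
opening: 0.0187
time: 42.45
ee_pos: [0.5465, 0.4282, 0.1533]
tcp_rot: [-90.0, 0.0, 77.3]
wrist_force: [-0.5, -0.1, -3.2]
opening: 0.0189
```

```bash
python3 -m crank '-0.01 -0.02 0.04 0 0 0;-0.018 -0.05 0.08 0 0 0;-0.018 -0.1 0.08 0 0 0;-0.018 -0.15 0.08 0 0 0;-0.018 -0.165 0.08 0 0 0;-0.018 -0.165 0.08 0 0 0;-0.018 -0.165 0.08 0 0 0';python3 -c "
from h import *
print(bot.get_obs()['q'])
go(slot(0,.32),YAW)"
```

```text
time: 43.15
ee_pos: [0.4646, 0.4284, 0.3164]
tcp_rot: [-89.9, 0.2, 77.3]
wrist_force: [0.2, 0.8, -3.1]
opening: 0.0189
[ 42.6793  20.2915  36.6374 106.5315  -0.0051  55.3696]
go [np.float64(0.5172), np.float64(0.0153), 0.32] 10.82 shift [-0.3915 -0.0028 -0.142 ] turn [ 0.      1.1605 -0.0034]
```

```bash
python3 -m crank '-0.3915 -0.003 -0.142 0 1.1605 0;-0.3915 -0.003 -0.142 0 1.1605 0;-0.3915 -0.003 -0.142 0 1.1605 0;-0.3915 -0.003 -0.142 0 1.1605 0;-0.3915 -0.003 -0.142 0 1.1605 0;-0.3915 -0.003 -0.142 0 1.1605 0;-0.3915 -0.003 -0.142 0 1.1605 0;-0.3915 -0.003 -0.142 0 1.1605 0';python3 -m crank '0 0 0 0 0 0;0 0 0 0 0 0';python3 -c "
from h import *
go(slot(0,.32),YAW)"
```

```text
time: 43.95
ee_pos: [0.5143, 0.0295, 0.3189]
tcp_rot: [-90.0, 0.2, 10.5]
wrist_force: [1.1, -0.1, -2.9]
opening: 0.0188
time: 44.15
ee_pos: [0.5146, 0.0303, 0.3194]
tcp_rot: [-90.0, 0.2, 10.7]
wrist_force: [-0.7, 0.5, -1.9]
opening: 0.0185
go [np.float64(0.5172), np.float64(0.0153), 0.32] 10.82 shift [-0.0002 -0.0007 -0.0153] turn [-0.0008 -0.0024 -0.004 ]
```

```bash
python3 -m crank '0 0 -0.015 0 -0.0024 0;0 0 -0.015 0 -0.0024 0;0 0.04 -0.015 0 -0.0024 0;0 0.08 -0.015 0 -0.0024 0;0 0.11 -0.015 0 -0.0024 0;0 0.11 -0.015 0 -0.0024 0;0 0.11 -0.015 0 -0.0024 0;0 0.11 -0.015 0 -0.0024 0';python3 -m crank '0 0 0 0 0 0;0 0 0 0 0 0';python3 - <<'E'
from h import *
go(slot(0,.21),YAW)
i=vision.camera('scene')[:,:,::-1];cv2.imwrite('pics/s6f.png',i);cv2.imwrite('pics/s6.png',cv2.resize(i[110:250,230:400],(782,600)[:2] if 0 else (720,593),interpolation=2))
t=bot.get_obs()['ee_pos'][2]-.1044
for y in(.156,-.156):
  for x in(-.048,.048): print(x,y,[((proj('scene',slot(y,z,x))-[230,110])*720/170).round(0) for z in(t,t+.086)])
E
```

```text
time: 44.95
ee_pos: [0.5184, 0.0175, 0.2139]
tcp_rot: [-90.0, -0.1, 11.0]
wrist_force: [-0.2, -0.2, -3.2]
opening: 0.0192
time: 45.15
ee_pos: [0.5184, 0.017, 0.2133]
tcp_rot: [-90.0, -0.1, 11.0]
wrist_force: [-0.3, -0.3, -3.4]
opening: 0.0192
go [np.float64(0.5172), np.float64(0.0153), 0.21] 10.82 shift [-0.0015  0.0033 -0.0014] turn [0.0003 0.0026 0.002 ]
-0.048 0.156 [array([103., 328.]), array([ 90., 235.])]
0.048 0.156 [array([157., 252.]), array([146., 160.])]
-0.048 -0.156 [array([510., 418.]), array([514., 324.])]
0.048 -0.156 [array([546., 334.]), array([552., 241.])]
```

View pics/s6.png

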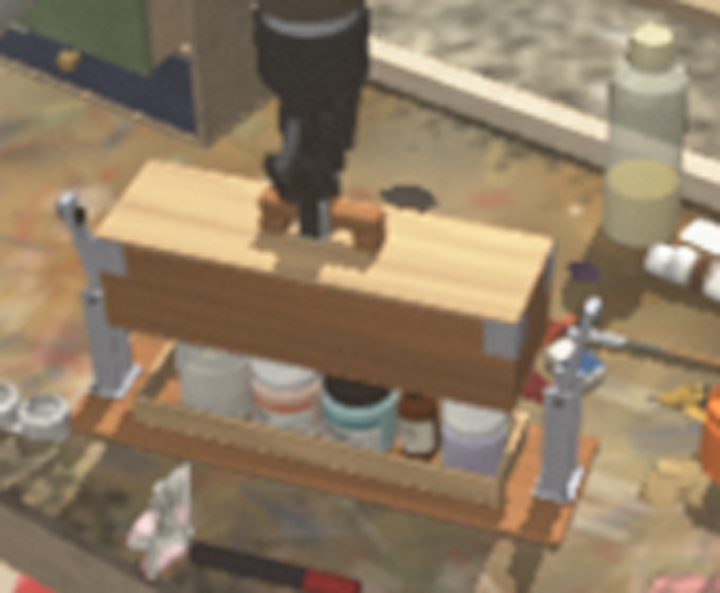

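Scene view: the cover is level over the jars and its corners fall within about 1–2 mm of prediction. Lowering.

```bash
python3 -m crank '-0.0015 0 -0.0015 0 0.002 0;-0.0015 0.02 -0.0015 0 0.002 0;-0.0015 0.04 -0.0015 0 0.002 0;-0.0015 0.055 -0.0015 0 0.002 0;-0.0015 0.065 -0.0015 0 0.002 0;-0.0015 0.065 -0.0015 0 0.002 0;-0.0015 0.065 -0.0015 0 0.002 0;-0.0015 0.065 -0.0015 0 0.002 0';python3 -c "
from h import *
go(slot(0,.1124),YAW)"
```

```text
time: 46.0
ee_pos: [0.5171, 0.0151, 0.148]
tcp_rot: [-90.0, -0.1, 10.8]
wrist_force: [0.6, -0.0, -2.6]
opening: 0.0187
go [np.float64(0.5172), np.float64(0.0153), 0.1124] 10.82 shift [0.0001 0.0356 0.0001] turn [0.0002 0.0005 0.0014]
```

```bash
python3 -m crank '0 0.005 0 0 0 0;0 0.01 0 0 0 0;0 0.015 0 0 0 0;0 0.015 0 0 0 0';python3 -m crank '0 0.004 0 0 0 0;0 0.008 0 0 0 0;0 0.012 0 0 0 0;0 0.015 0 0 0 0;0 0.015 0 0 0 0'
```

```text
time: 46.4
ee_pos: [0.5162, 0.0151, 0.131]
tcp_rot: [-90.0, 0.1, 10.8]
wrist_force: [-0.2, -0.3, -2.8]
opening: 0.0186
time: 46.9
ee_pos: [0.5164, 0.0151, 0.1164]
tcp_rot: [-90.0, 0.0, 10.8]
wrist_force: [-0.3, -0.2, -1.7]
opening: 0.0187
```

Clear past the rim. Last few millimetres gently.

```bash
python3 -m crank '0 0.001 0 0 0 0;0 0.002 0 0 0 0;0 0.003 0 0 0 0;0 0.003 0 0 0 0';python3 -m crank '0 0.0005 0 0 0 0;0 0.001 0 0 0 0;0 0.001 0 0 0 0'
```

```text
time: 47.3
ee_pos: [0.5166, 0.0151, 0.1139]
tcp_rot: [-90.0, 0.0, 10.8]
wrist_force: [-0.1, -0.4, -2.6]
opening: 0.0188
time: 47.6
ee_pos: [0.5166, 0.0151, 0.1129]
tcp_rot: [-90.0, 0.0, 10.8]
wrist_force: [-0.4, -0.0, -3.9]
opening: 0.0185
```

```bash
python3 -m crank '0 0.0005 0 0 0 0;0 0.001 0 0 0 0;0 0.001 0 0 0 0';python3 -m crank '0 0.0005 0 0 0 0;0 0.001 0 0 0 0;0 0.001 0 0 0 0'
```

```text
time: 47.9
ee_pos: [0.5168, 0.0151, 0.1122]
tcp_rot: [-90.0, -0.0, 10.8]
wrist_force: [0.0, 0.6, -0.7]
opening: 0.019
time: 48.2
ee_pos: [0.5171, 0.0152, 0.1121]
tcp_rot: [-90.0, -0.1, 10.8]
wrist_force: [-1.0, 1.3, 6.2]
opening: 0.0188
```

Seated at 0.112, as predicted, with 6 N of contact. Release, then the catches.

```bash
python3 -m crank '0 0 0 0 0 0;0 0 0 0 0 0;0 0 0 0 0 0;0 -0.03 0 0 0 0;0 -0.08 0 0 0 0;0 -0.118 0 0 0 0;0 -0.118 0 0 0 0;0 -0.118 0 0 0 0' -0.3; python3 -m crank '0 0 0 0 0 0;0 0 0.05 0 0 0;0 0 0.1 0 0 0;0 0 0.15 0 0 0;0 0 0.2 0 0 0;0 0 0.25 0 0 0;0 0 0.272 0 0 0;0 0 0.272 0 0 0' 1 30;python3 -c "
from h import *
go(slot(.272,.161),YAW)"
```

```text
time: 49.0
ee_pos: [0.5171, 0.0151, 0.2296]
tcp_rot: [-90.0, -0.1, 10.8]
wrist_force: [-1.0, -0.3, -0.3]
opening: 0.0555
time: 49.8
ee_pos: [0.4641, 0.2846, 0.2269]
tcp_rot: [-90.0, 0.2, 11.1]
wrist_force: [0.2, -0.3, 0.0]
opening: 0.0002
go [np.float64(0.46613902138152064), np.float64(0.2824643248312229), 0.161] 10.82 shift [ 0.0018  0.0659 -0.0025] turn [ 0.0007  0.0043 -0.003 ]
```

Check that the cover is seated in the scene view (numeric corners only), then push the left catch.

```bash
python3 -m crank '0.001 0 0 0 0 0;0.001 0.03 0 0 0 0;0.001 0.068 0 0 0 0;0.001 0.068 0 0 0 0;0.001 0.068 0 0 0 0';python3 -m crank '0 0 -0.02 0 0 0;0 0 -0.04 0 0 0;0 0 -0.06 0 0 0;0 0 -0.08 0 0 0;0 0 -0.1 0 0 0;0 0 -0.12 0 0 0;0 0 -0.134 0 0 0;0 0 -0.134 0 0 0';python3 -c "
from h import *
go(slot(.138,.161),YAW)
cv2.imwrite('pics/s7.png',vision.camera('scene')[:,:,::-1])"
```

```text
time: 50.3
ee_pos: [0.4664, 0.2812, 0.1613]
tcp_rot: [-90.0, 0.1, 10.8]
wrist_force: [-0.4, 0.2, 0.6]
opening: 0.0002
time: 51.1
ee_pos: [0.4926, 0.1495, 0.1628]
tcp_rot: [-90.0, -0.1, 10.7]
wrist_force: [-0.5, 0.4, -0.9]
opening: 0.0004
go [np.float64(0.4912940623185656), np.float64(0.15084660598054694), 0.161] 10.82 shift [-0.001   0.0018  0.0016] turn [ 0.0001 -0.0019  0.0025]
```

```bash
python3 -m crank '0 -0.035 0.004 0 0 0;0 -0.035 0.004 0 0 0;0 -0.035 -0.015 0 0 0;0 -0.035 -0.015 0 0 0;0 -0.02 -0.015 0 0 0;0 0 -0.015 0 0 0;0 0.015 -0.015 0 0 0;0 0.015 -0.015 0 0 0';python3 -m crank '0 0.01 0 0 0 0;0 0.018 0 0 0 0;0 0.023 0 0 0 0;0 0.026 0 0 0 0;0 0.026 0 0 0 0'
```

```text
time: 51.95
ee_pos: [0.4934, 0.1364, 0.1439]
tcp_rot: [-90.0, 0.2, 10.9]
wrist_force: [0.7, 0.4, 0.6]
opening: 0.0002
time: 52.45
ee_pos: [0.4943, 0.1361, 0.1197]
tcp_rot: [-90.0, 0.0, 10.8]
wrist_force: [-0.4, -0.1, -0.9]
opening: -0.0
```

```bash
python3 -m crank '0 0.001 0 0 0 0;0 0.002 0 0 0 0;0 0.002 0 0 0 0';python3 -m crank '0 0.001 0 0 0 0;0 0.002 0 0 0 0;0 0.002 0 0 0 0';python3 -c "
from h import *
i=vision.camera('scene')[:,:,::-1];cv2.imwrite('pics/s8f.png',i);cv2.imwrite('pics/s8.png',cv2.resize(i[110:250,230:400],(720,593),interpolation=2))"
```

```text
time: 52.75
ee_pos: [0.4945, 0.1361, 0.1181]
tcp_rot: [-90.0, -0.0, 10.8]
wrist_force: [-0.0, -0.5, -0.7]
opening: 0.0001
time: 53.05
ee_pos: [0.4946, 0.1361, 0.1169]
tcp_rot: [-90.0, -0.1, 10.8]
wrist_force: [-2.0, -1.0, 6.4]
opening: 0.0003
```

View pics/s8.png

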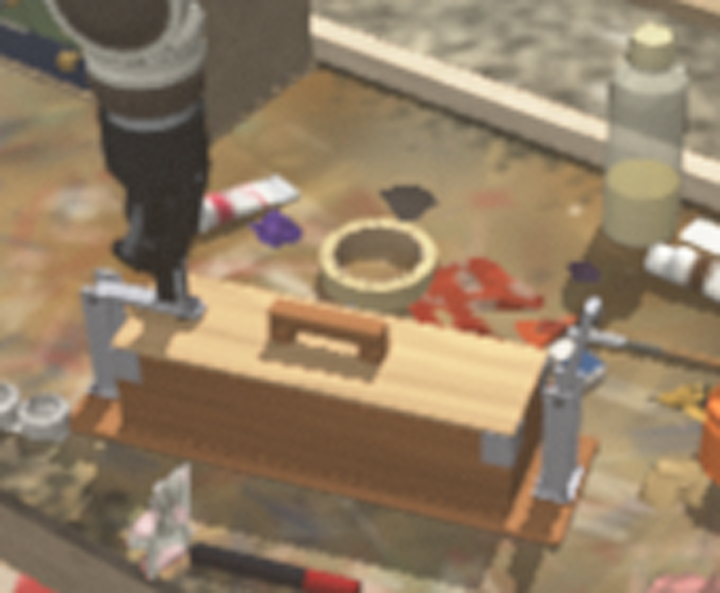

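The left catch lies flat, stopping at tip height 0.106 m, and the cover is seated. Now the right catch, mirrored.

```bash
python3 -m crank '0 -0.05 0 0 0 0;0 -0.1 0 0 0 0;0 -0.113 0 0 0 0;0 -0.113 -0.05 0 0 0;0 -0.113 -0.1 0 0 0;0 -0.113 -0.15 0 0 0;0 -0.113 -0.2 0 0 0;0 -0.113 -0.25 0 0 0'; python3 -m crank '0 0 -0.05 0 0 0;0 0 -0.1 0 0 0;0 0 -0.147 0 0 0;0 0 -0.147 0 0 0;0 0 -0.147 0 0 0';python3 -c "
from h import *
go(slot(-.272,.161),YAW)"
```

```text
time: 53.9
ee_pos: [0.5415, -0.1114, 0.2287]
tcp_rot: [-90.0, -0.0, 10.9]
wrist_force: [0.7, 0.7, 0.4]
opening: 0.0005
time: 54.4
ee_pos: [0.5689, -0.2548, 0.2278]
tcp_rot: [-89.9, 0.1, 10.7]
wrist_force: [-0.5, 0.3, 0.2]
opening: 0.0001
go [np.float64(0.5682609786184794), np.float64(-0.25186432483122295), 0.161] 10.82 shift [-0.      0.0668  0.0029] turn [-0.0012 -0.0016 -0.0013]
```

```bash
python3 -m crank '0 0 0 0 0 0;0 0.03 0 0 0 0;0 0.067 0 0 0 0;0 0.067 0 0 0 0;0 0.067 0 0 0 0';python3 -m crank '0 0 0.02 0 0 0;0 0 0.04 0 0 0;0 0 0.06 0 0 0;0 0 0.08 0 0 0;0 0 0.1 0 0 0;0 0 0.12 0 0 0;0 0 0.134 0 0 0;0 0 0.134 0 0 0';python3 -m crank '0 -0.035 -0.004 0 0 0;0 -0.035 -0.004 0 0 0;0 -0.035 0.012 0 0 0;0 -0.035 0.012 0 0 0;0 -0.02 0.012 0 0 0;0 0 0.012 0 0 0;0 0.015 0.012 0 0 0;0 0.015 0.012 0 0 0';python3 -c "
from h import *
go(slot(-.124,.117),YAW)"
```

```text
time: 54.9
ee_pos: [0.569, -0.2526, 0.1629]
tcp_rot: [-90.0, 0.0, 10.9]
wrist_force: [-0.4, 0.1, -0.3]
opening: 0.0004
time: 55.7
ee_pos: [0.544, -0.1204, 0.163]
tcp_rot: [-90.0, -0.1, 11.0]
wrist_force: [-0.2, -0.1, 0.4]
opening: 0.0003
time: 56.5
ee_pos: [0.5405, -0.1101, 0.1443]
tcp_rot: [-89.9, 0.2, 10.9]
wrist_force: [0.2, 0.1, -0.4]
opening: 0.0
go [np.float64(0.5404777990760715), np.float64(-0.10649550102599868), 0.117] 10.82 shift [0.0007 0.0274 0.0035] turn [-0.0015  0.0007 -0.0037]
```

```bash
python3 -m crank '0 0.01 0 0 0 0;0 0.018 0 0 0 0;0 0.023 0 0 0 0;0 0.025 0 0 0 0;0 0.025 0 0 0 0';python3 -m crank '0 0.001 0 0 0 0;0 0.002 0 0 0 0;0 0.002 0 0 0 0';python3 -m crank '0 0.001 0 0 0 0;0 0.0015 0 0 0 0;0 0.0015 0 0 0 0'
```

```text
time: 57.0
ee_pos: [0.5416, -0.1105, 0.1218]
tcp_rot: [-90.0, 0.0, 10.8]
wrist_force: [0.2, -0.7, 1.1]
opening: 0.0
time: 57.3
ee_pos: [0.5418, -0.1104, 0.1201]
tcp_rot: [-90.0, -0.0, 10.8]
wrist_force: [0.2, 1.5, 0.5]
opening: 0.0001
time: 57.6
ee_pos: [0.5417, -0.1104, 0.1184]
tcp_rot: [-90.0, -0.0, 10.8]
wrist_force: [0.4, -0.0, 1.0]
opening: -0.0001
```

```bash
python3 -m crank '0 0.001 0 0 0 0;0 0.0015 0 0 0 0;0 0.0015 0 0 0 0'; python3 -m crank '0 0.0005 0 0 0 0;0 0.0005 0 0 0 0'
```

```text
time: 57.9
ee_pos: [0.5417, -0.1104, 0.117]
tcp_rot: [-90.0, -0.0, 10.8]
wrist_force: [-0.2, 0.5, 1.9]
opening: 0.0002
time: 58.1
ee_pos: [0.5417, -0.1104, 0.117]
tcp_rot: [-90.0, -0.0, 10.8]
wrist_force: [-0.5, 1.8, 5.4]
opening: 0.0
```

Hard stop at the same height as the left catch. I'll retreat and check by pixel values, since the 16-picture limit is used up.

```bash
python3 -m crank '0 -0.05 0 0 0 0;0 -0.1 0 0 0 0;0 -0.15 0 0 0 0;0 -0.2 0 0 0 0;0 -0.2 -0.05 0 0 0;0 -0.2 -0.1 0 0 0;0 -0.2 -0.15 0 0 0;0 -0.2 -0.2 0 0 0'; python3 -m crank '0 0 -0.05 0 0 0;0 0 -0.1 0 0 0;0 0 -0.15 0 0 0;0 0 -0.15 0 0 0;0 0 -0.15 0 0 0'; python3 - <<'E'
from h import *
for n in("scene","top"):
    i=vision.camera(n)[:,:,::-1].astype(int); cv2.imwrite(f"pics/end_{n}.png",i)
    def sat(y,z,x=0):
        u,v=proj(n,slot(y,z,x)).round().astype(int); p=i[v-1:v+2,u-1:u+2].reshape(-1,3).mean(0); return int(p[2]-p[0])
    for s,k in((1,"left"),(-1,"right")):
        print(n,k,"shut arm R-B (steel ~0, wood >40):",[sat(s*y,.106) for y in(.11,.12,.13,.14,.15,.16)],"beside:",[sat(s*.13,.094,x) for x in(-.03,.03)],"open arm place:",[sat(s*(.182+.03*f),.102+.07*f) for f in(.6,.8,1)])
    # cover top corners, from bright wood mask
    m=((i[:,:,2]>120)&(i[:,:,2]-i[:,:,0]>35)&(i[:,:,1]>95)).astype(np.uint8); a=proj(n,slot(0,.094)).astype(int)
    k=np.zeros_like(m);cv2.fillPoly(k,[np.int32([proj(n,slot(y,.094,x)) for x,y in((-.06,-.17),(.06,-.17),(.06,.17),(-.06,.17))])],1); m&=k
    P=np.float32([plane(n,(x,y),.094)[:2]*1000 for y,x in zip(*np.nonzero(m))]); print(n,"cover top rect",cv2.minAreaRect(P),"want ctr",C*1000,"96x312")
chk(); o=bot.get_obs(); print(o['time'],o['ee_pos'],o['wrist_force'])
a=cv2.imread("pics/top0.png").astype(int); b=cv2.imread("pics/end_top.png").astype(int)
for k,p in dict(tape=(285,158)).items(): print(k,abs(a-b)[p[1]-12:p[1]+13,p[0]-14:p[0]+15].mean())
E
```

```text
time: 58.9
ee_pos: [0.5794, -0.3088, 0.3164]
tcp_rot: [-90.0, -0.0, 10.9]
wrist_force: [1.9, 0.7, 0.6]
opening: 0.0001
time: 59.4
ee_pos: [0.5974, -0.4487, 0.3035]
tcp_rot: [-90.4, -0.3, 10.7]
wrist_force: [-0.4, 0.3, 2.0]
opening: -0.0002
scene left shut arm R-B (steel ~0, wood >40): [0, 9, 11, 11, 12, 12] beside: [28, 10] open arm place: [14, 15, 16]
scene right shut arm R-B (steel ~0, wood >40): [15, 14, 3, -3, -5, 0] beside: [82, 63] open arm place: [11, 8, 50]
scene cover top rect ((523.3035888671875, 1.174468994140625), (116.0558853149414, 287.7456359863281), 12.80993938446045) want ctr [517.2  15.3] 96x312
top left shut arm R-B (steel ~0, wood >40): [2, 3, -1, 1, -1, -1] beside: [67, 66] open arm place: [54, 55, 48]
top right shut arm R-B (steel ~0, wood >40): [4, -1, 3, -1, 4, -1] beside: [65, 67] open arm place: [36, 36, 38]
top cover top rect ((525.127197265625, 17.696380615234375), (105.88959503173828, 309.799560546875), 10.851960182189941) want ctr [517.2  15.3] 96x312
tall 12.6 white 37.9 small 42.3 black 68.9 drop 36.3 cover 26.0 marker 54.3 tape 3.2 
59.55 [ 0.5982 -0.4457  0.3104] [ 0.346  -0.0436  0.204 ]
tape 3.1291954022988504[ WARN:0@1.353] global loadsave.cpp:1063 imwrite_ Unsupported depth image for selected encoder is fallbacked to CV_8U.
```

```bash
python3 -m crank '0 0 0 0 0 0;0 0 0 0 0 0;0 0 0 0 0 0'; python3 -c "
from workcell import bot
bot.job_done(); print(bot.get_obs()['time'])"
```

```text
time: 59.85
ee_pos: [0.5983, -0.4462, 0.3091]
tcp_rot: [-90.7, -0.7, 10.9]
wrist_force: [0.2, 0.2, 0.2]
opening: -0.0
the job is handed in; nothing more can be done
the job is handed in; nothing more can be done
```

I packed all five items upright in the case, put the cover on and shut both catches, then handed the job in at about 60 s. No verdict is reported.

**What the last checks showed**
- **Jars and bottle:** All five stood upright inside the rim in the last view before covering. jar_tall had slid about 15 mm along the case after I placed it, probably the expected knock. It also pushed white and black along, so I set the dropper in the 36 mm gap that was left.
- **Cover:** It met the base board at the predicted height, with about 6 N at the wrist.
- **Catches:** Each stopped hard at the same shut height with 5–6 N. In the top view both show steel along the shut line.
- **Bystanders:** The tape roll was unchanged at the end. The marker was still in place in the last scene picture I viewed. I did not check the eraser separately.

**Checks that failed or disagreed**
- **Cover fit:** The final colour-mask fit missed the expected outline in both views. From the top it was 106 mm wide instead of 96, with the centre about 8 mm off. From the scene camera it was 116 × 288 mm. I put this down to the mask taking in the cover's side wall and to the arm blocking part of the view. The seating height is the better evidence that the cover is down.
- **Marker at the end:** The final top-view comparison at the marker's spot differed, most likely because the arm was in the way.
- **Left catch at the end:** The scene view's colour check there told me nothing, perhaps also because of the arm. I relied on the top view and the hard stop.

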